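# Back off the knurled window ring by two turns

### The arm

A 7-joint arm with a two-finger parallel gripper is mounted at the origin on the work surface. World frame = base frame: x ahead of the robot, y to its left, z up, the work surface at z = 0. Lengths are in m, angles in rad, forces in N, time in s.
With the tool pointing down it reaches from about 0.4 to 0.875 m from the base axis. Payload 4.4 kg.
Tool frame: the origin (TCP) lies at the very end of the fingers, on their centre line; the grasp point (between the pads) lies 19 mm behind it; y points along the fingers, z is the direction in which the jaws open and shut, and the axes are right-handed (so a half turn about y gives the same grasp; the last joint's range is limited). The gripper opens to 85 mm and grips with 20 to 120 N. Pads are 22 mm wide; open, the fingers measure 114 mm over their backs; the gripper's body (76 mm by 85 mm) begins 54 mm behind the grasp point. The pads swing forward as they close: fully open they stand 13 mm farther back than shut.
Start: joints at [-1.235, 0.628, 0.038, 1.517, -0.027, 0.996, -0.02], TCP at [0.254, 0.598, 0.231] pointing down, gripper open.
Joint ranges: [-3.06, 3.06], [-0.37, 2.12], [-1.25, 1.32], [0.18, 2.47], [-1.1, 4.24], [0.23, 1.98], [-2.94, 2.94]. Speed limits (rad/s): [2.57, 2.57, 3.14, 3.14, 3.14, 3.14, 3.14].

### API

Orientations are given as a 3x3 rotation matrix whose columns are the frame's x, y, z axes.
In Python, from workcell import manip gives the robot as it stands.
- The arm moves only by the tool drive_tool, never from a script. Its argument "rows" is a list that holds one entry, the list of rows, each a list of 7 numbers: the turn, a rotation vector about the tool's x, y, z in rad, then the shift along the tool's x, y, z in cm, then the gripper's target within -1 to 1 (shut at 1, half-way at 0, fully open at -1). In form: [[[ax, ay, az, dx, dy, dz, fingers], ...]]. A call has 1 to 5 rows; each row is the pose to reach, as a shift and turn from the pose measured when the call began, along the tool's axes at that moment; what a row does not reach only later rows make up. A row lasts 1/12 s, in which the tool goes at most 41.7 mm and 7.16 degrees, less where a joint would pass 70% of its speed; a pose out of reach is approached as far as the arm can. A call with a gripper value outside its range is refused whole. The fingers move at their own pace and stop on an object; "force" is the grip in N (left out, the last holds). Time passes only in rows, so rows that repeat a pose let the fingers close. It gives the time, the measured TCP pose, the force and the opening at its end, in the units of the state.
- manip.get_obs(): the state, without advancing time (a new reading comes with each control period).
- manip.capture(name): name is "side" or "top" or "wrist"; returns the picture (400x640x3 uint8, red, green, blue); there is no depth.
- manip.calibration(name): a dict with "fx", "fy", "cx", "cy" (pixels), "k1" (the pictures are not rectified: a ray, as slopes to the right and down, at radius r is drawn at 1 + k1 r^2 times it, then the intrinsics apply), "camera_from_world" (4x4, takes a point from world to camera coordinates). Camera axes: x right, y up, looking along -z (the intrinsics and any distortion apply to the point x, -y, -z); pixel columns grow to the right and rows downward; lengths in m; the calibration is good to about 2 mm. A picture is of the moment at which its call begins: read the wrist's pose just before it. calibration takes no time and is no camera call; for the wrist camera it gives the pose at the moment of the call.
- manip.job_done(): hands the job in, once; it reports no verdict.
The state is a dict: "time": time; "joint_pos": joint angles; "qvel": joint speeds; "joint_torque": joint torques, N m; "position": TCP position; "tcp_rot": TCP orientation; "force": force on the tool from outside, world axes, zero at the start; "wrist_torque": the same for the moment, N m; "finger_gap": finger opening in m.
Only numpy, scipy, OpenCV 4.12 (cv2) and the standard library are available. Lean on these libraries where they do the work, as an engineer would, in place of code of your own. Each camera call takes 0.05 s, during which the arm holds its last target.

### The job

Loosen the blue knurled window ring by two full turns: with the outside of a fingertip on its rim, roll it anticlockwise as seen from above until its white mark has come round to the red index line for the second time, stop there and move the fingers clear. Push lightly, do not grip the ring or touch the glass window in its middle, and leave the black-ringed module, its ring and everything standing around as they are.

Things in the scene. Friction and masses are not known exactly. Their poses are not given: they have to be found in the camera images.
- module: Off-white optical module with a blue front strip, 190 x 190 mm, flat top 85 mm above the bench, fixed to the bench. Origin at the centre of its underside, z up, front faces its -x. A fixed aluminium neck (78 mm diameter, 12 mm tall) stands on the middle of the top and carries the blue ring.
- ring (a joint): Turning angle of the blue ring about its upright axis, rad: 0 fully tight (the start, an end stop), growing anticlockwise seen from above; 12.57 is two full turns; stop at 18.85. Turning takes about 0.05 N m and it stays where it is left. The rim drives by friction and by its ridges under a fingertip pushing inwards with some 4 to 10 N. It climbs 3 mm per turn on its thread.
- ring_center (a point): Centre of the blue knurled ring, on the vertical axis through the module's origin, 11 mm above the ring's underside, 108 mm above the bench when tight. The ring is a solid disc 95 mm in diameter over its knurl (36 upright ridges, 2 mm proud), 22 mm tall: underside 97 mm and top 119 mm above the bench when tight (6 mm higher after two turns). Its rim overhangs the neck, 12 mm clear of the module's top, with free room all round.
- ring_mark (a point): White mark on the top of the blue ring, 42 mm from the axis; it turns with the ring and a white stripe continues it down the rim. When tight it points to the red index line.
- index_line (a point): Inner end of the thin red index line on the module's top, on its -x side, 60 mm from the ring's axis; it does not turn.
- carrier: The screwed part on the neck: the blue ring and the hidden sleeve it turns on. It rises with the ring and does not turn itself. Origin at the ring's underside, on the axis.
- window: Dark round glass window, 58 mm in diameter, in the middle of the blue ring, standing 1.5 mm above the ring's top; it rises with the ring but does not turn. Origin at the ring's underside, on the axis.
- module_b: A second module of the same shape with a black front strip and a black ring, 190 x 190 x 85 mm, ring top 119 mm above the bench, fixed. Origin at the centre of its underside.
- ring_b (a joint): Turning angle of the black ring, rad, 0 at the start; it must stay there.
- vial: Small amber glass vial with a white cap, 22 mm diameter, 40 mm tall, standing loose on the rear left (its +x, +y) corner of the blue-ringed module's top, over 90 mm from the ring's axis. Origin at the centre of its underside.
- reagent: Amber reagent bottle with a blue cap, 70 mm diameter, 140 mm tall, standing on the bench beyond the modules. Origin at the centre of its underside.
- tipbox: Orange box with a pale lid, 84 x 124 x 58 mm, on the bench beyond the modules. Origin at the centre of its underside.
- driver: Screwdriver with a grey handle, 170 mm long, up to about 30 mm thick, lying loose on the bench in the gap between the two modules, along the world x direction, handle towards the robot. Origin near the middle of its length, at the bench.

How it is judged:
By the outcome, as a careful person would: the job done as asked, in the order asked, and still so for the second after the job is handed in, with the robot touching nothing.
It also fails if it takes over 61 s, if anything falls off the work surface, if the arm or the gripper's body presses on something with over 40 N, if the wrist force passes 120 N, or if a joint passes its speed limit or range.

## Working session

There is one attempt and no reset: what is moved stays moved. The work goes in short steps, Python scripts to look and compute and a tool call to move; the robot and the scene stay as the last step left them, time stands still between calls to the robot, and variables do not carry over. Pictures are saved under pics/ and viewed, and the job is handed in when it is done.

Besides the shell and the picture viewer there is one more tool, called after "Request:" as name([rows], argument=value, ...), one row to a line, values as JSON. drive_tool: Moves the arm, as the interface text tells. Its arguments: {"type":"object","properties":{"rows":{"type":"array"},"force":{"type":"number"}},"required":["rows"]}

```bash
mkdir -p pics; ls
cat > h.py <<'E'
import numpy as np, cv2
from workcell import manip
def cap(n,f):
    im=manip.capture(n); cv2.imwrite('pics/'+f+'.png',im[:,:,::-1]); return im
def ray(c,u,v):
    fx,fy,cx,cy,k1=[c[k] for k in('fx','fy','cx','cy','k1')]
    x,y=(u-cx)/fx,(v-cy)/fy; a,b=x,y
    for _ in range(30):
        s=1+k1*(a*a+b*b); a,b=x/s,y/s
    T=np.array(c['camera_from_world']); R=T[:3,:3]; o=-R.T@T[:3,3]
    return o,R.T@np.array([a,-b,-1])
def onz(c,u,v,z):
    o,d=ray(c,u,v); return o+d*(z-o[2])/d[2]
def proj(c,p):
    T=np.array(c['camera_from_world']); q=T[:3,:3]@np.array(p)+T[:3,3]
    a,b=q[0]/-q[2],-q[1]/-q[2]; s=1+c['k1']*(a*a+b*b)
    return c['fx']*a*s+c['cx'],c['fy']*b*s+c['cy']
E
python3 - <<'E'
from h import *
print(manip.get_obs())
cap('top','t0');cap('side','s0');cap('wrist','w0')
print(manip.calibration('top'))
E
```

```text
pics
{'time': 0.0, 'joint_pos': array([-1.23477168,  0.62933256,  0.03844163,  1.51837998, -0.0269937 ,
        0.99630132, -0.01998431]), 'qvel': array([-6.59256588e-04,  4.21631591e-05,  3.32575461e-04,  6.40961503e-04,
        1.31005496e-03,  6.18062986e-04, -5.97799141e-04]), 'joint_torque': array([-1.33808257e-04, -5.63406551e+01,  1.22605138e+00, -1.93443364e+01,
        1.09112533e-02,  1.07231058e-02, -1.12477758e-05]), 'position': array([0.25394201, 0.59765603, 0.23039405]), 'tcp_rot': array([[ 9.20356395e-01, -7.16792235e-04,  3.91080033e-01],
       [-3.91080689e-01, -1.76305810e-03,  9.20354707e-01],
       [ 2.97937125e-05, -9.99998189e-01, -1.90296540e-03]]), 'force': array([-0.12303897, -0.17115182,  0.28229193]), 'wrist_torque': array([ 0.00582241, -0.00938774, -0.01803582]), 'finger_gap': 0.08528489699991325}
{'fx': 470.81599635118283, 'fy': 470.81599635118283, 'cx': 324.1101847163865, 'cy': 201.24766161458413, 'k1': -0.10278004066593323, 'camera_from_world': array([[ 0.01813887, -0.99971159,  0.01573877,  0.0043327 ],
       [ 0.99758863,  0.01915058,  0.06670963, -0.62059588],
       [-0.0669918 ,  0.01449078,  0.99764829, -1.12942846],
       [ 0.        ,  0.        ,  0.        ,  1.        ]])}
```

View pics/t0.png

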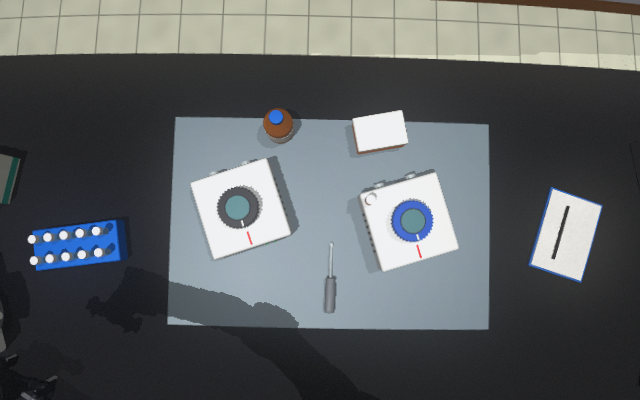

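View pics/s0.png

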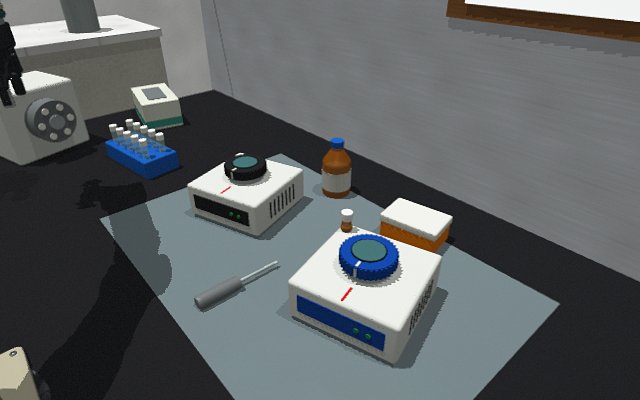

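View pics/w0.png

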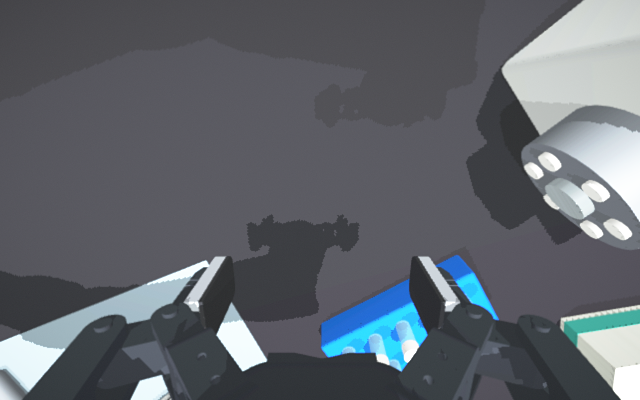

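Run:
```python
from h import *
im=cv2.imread('pics/t0.png')
cv2.imwrite('pics/t0c.png',cv2.resize(im[160:280,345:475],None,fx=5,fy=5,interpolation=cv2.INTER_CUBIC))
im=cv2.imread('pics/s0.png')
cv2.imwrite('pics/s0c.png',cv2.resize(im[200:370,280:450],None,fx=4,fy=4,interpolation=cv2.INTER_CUBIC)[:600])
# blue mask top
im=cv2.imread('pics/t0.png'); hsv=cv2.cvtColor(im,cv2.COLOR_BGR2HSV)
m=cv2.inRange(hsv,(105,130,60),(130,255,255)); m[:, :345]=0;m[:,475:]=0
ys,xs=np.nonzero(m); print(len(xs),xs.min(),xs.max(),ys.min(),ys.max())
pts=np.stack([xs,ys],1).astype(np.float32); (c,r)=cv2.minEnclosingCircle(pts); print(c,r)
C=manip.calibration('top')
print(onz(C,c[0],c[1],0.119), onz(C,c[0],c[1],0.114))
```

```text
729 392 432 201 240
(412.1181335449219, 220.2247772216797) 20.557016372680664
[ 0.57494821 -0.1807826   0.119     ] [ 0.57509877 -0.1817995   0.114     ]
```

View pics/t0c.png

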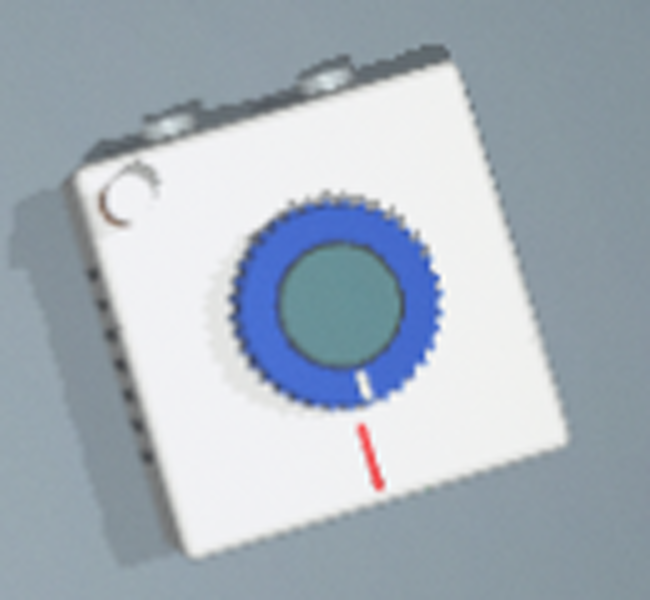

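View pics/s0c.png

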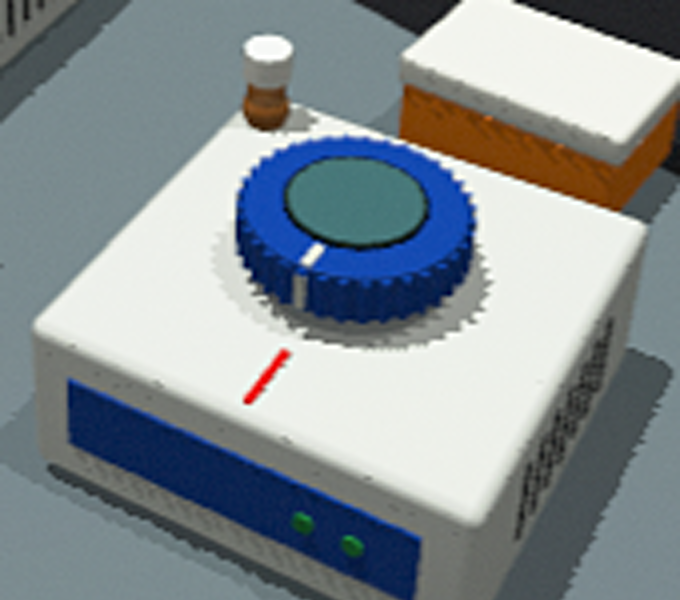

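Run:
```python
from h import *
C=manip.calibration('top')
f=lambda u,v,z:onz(C,345+(u+.5)/5-.5,160+(v+.5)/5-.5,z)
w=f(341,305,.1205);r=f(336,303,.118)
a=f(361,427,.085);b=f(380,488,.085);m1=f(361,374,.119);m2=f(367,396,.119)
for n in 'w r a b m1 m2'.split(): print(n,eval(n))
d=a-b;print('yaw line',np.degrees(np.arctan2(d[1],d[0])),'idx ang from w',np.degrees(np.arctan2(*(a-w)[[1,0]])),np.degrees(np.arctan2(*(m2-w)[[1,0]])), np.hypot(*(a-w)[:2]))
cs=[f(u,v,.085) for u,v in[(75,172),(453,62),(568,440),(193,556)]]
print(np.mean(cs,0)); print([np.degrees(np.arctan2(*(cs[1]-cs[2])[[1,0]])),np.degrees(np.arctan2(*(cs[0]-cs[3])[[1,0]]))])
print('vial',f(130,193,.125))
o=manip.get_obs(); print(o['finger_gap'])
print(manip.calibration('wrist')['camera_from_world'], manip.calibration('wrist')['fx'])
```

```text
w [ 0.57408904 -0.1820263   0.1205    ]
r [ 0.57502167 -0.18026417  0.118     ]
a [ 0.51891785 -0.19909613  0.085     ]
b [ 0.49093129 -0.20823113  0.085     ]
m1 [ 0.54337335 -0.19162672  0.119     ]
m2 [ 0.53357489 -0.19442337  0.119     ]
yaw line 18.077038406839687 idx ang from w -162.80806184933232 -162.98621913337655 0.05775153219935312
[ 0.57421615 -0.18124351  0.085     ]
[np.float64(17.37166506744309), np.float64(17.91650526783965)]
vial [ 0.62219274 -0.08599152  0.125     ]
0.08539499238259764
[[ 3.90523907e-01  9.20592507e-01 -7.17483049e-04 -6.48813314e-01]
 [-8.75951672e-01  3.71346872e-01 -3.07912600e-01  3.93087372e-02]
 [-2.83195597e-01  1.20875712e-01  9.51414377e-01 -3.79372459e-01]
 [ 0.00000000e+00  0.00000000e+00  0.00000000e+00  1.00000000e+00]] 304.40296182309976
```

```bash
cat >> h.py <<'E'
C0=np.array([0.5743,-0.1812])
def psi(R): return np.degrees(np.arctan2(R[1,2],R[0,2]))
def to(p,ps,full=True):
    """shift cm in tool axes and rotvec to pose p with z azimuth ps(deg)"""
    from scipy.spatial.transform import Rotation as Ro
    o=manip.get_obs(); R=o['tcp_rot']; a=np.radians(ps)
    z=np.array([np.cos(a),np.sin(a),0]); y=np.array([0,0,-1.]); x=np.cross(y,z)
    rv=Ro.from_matrix(R.T@np.stack([x,y,z],1)).as_rotvec()
    print('t',round(o['time'],2),'pos',o['position'].round(4),'psi',psi(R).round(1),'q7',o['joint_pos'].round(2),'F',o['force'].round(1),'gap',round(o['finger_gap'],4))
    print('rv',rv.round(3),'shift',(R.T@(np.array(p)-o['position'])*100).round(2))
def orb(ps,rad,z):
    a=np.radians(ps); return [*(C0-rad*np.array([np.cos(a),np.sin(a)])),z]
E
python3 -c "
from h import *
to(orb(-150,.085,.2),-17)
to(orb(-17,.085,.2),-17)"
```

```text
t 0.15 pos [0.254  0.5978 0.2306] psi 67.0 q7 [-1.23  0.63  0.04  1.52 -0.03  1.   -0.02] F [-0.7  0.   0.9] gap 0.0854
rv [1.000e-03 1.466e+00 1.000e-03] shift [ 65.06   3.14 -52.38]
t 0.15 pos [0.254  0.5978 0.2306] psi 67.0 q7 [-1.23  0.63  0.04  1.52 -0.03  1.   -0.02] F [-0.7  0.   0.9] gap 0.0854
rv [1.000e-03 1.466e+00 1.000e-03] shift [ 51.49   3.15 -60.06]
```

Request:
drive_tool([
  [[0,0.6,0,15.6,0,-12.5,1],[0,0.6,0,15.6,0,-12.5,1],[0,0.6,0,15.6,0,-12.5,1],[0,0.6,0,15.6,0,-12.5,1],[0,0.6,0,15.6,0,-12.5,1]],
], force=40)

```text
time: 0.57
position: [0.35, 0.4183, 0.2307]
tcp_rot: [[0.532, -0.0, 0.847], [-0.847, -0.003, 0.532], [0.002, -1.0, -0.002]]
force: [0.6, 0.3, 0.3]
finger_gap: 0.0254
```

```bash
python3 -c "
from h import *
to(orb(-150,.085,.2),-150)"
```

```text
t 0.57 pos [0.35   0.4183 0.2307] psi 32.1 q7 [-1.07  0.49  0.21  1.81 -0.13  0.86 -0.24] F [0.6 0.3 0.3] gap 0.0254
rv [ 4.000e-03 -3.104e+00 -3.000e-03] shift [63.    3.23 -4.4 ]
```

Request:
drive_tool([
  [[0,0.6,0,20,0,-1.4,1],[0,0.6,0,20,0,-1.4,1],[0,0.6,0,20,0,-1.4,1],[0,0.6,0,20,0,-1.4,1],[0,0.6,0,20,0,-1.4,1]],
])

```text
time: 0.98
position: [0.4453, 0.2389, 0.2313]
tcp_rot: [[-0.046, -0.0, 0.999], [-0.999, -0.003, -0.046], [0.003, -1.0, 0.0]]
force: [0.6, -1.0, -0.6]
finger_gap: 0.0001
```

```bash
python3 -c "
from h import *
to(orb(-150,.085,.2),-100)"
```

```text
t 0.98 pos [0.4453 0.2389 0.2313] psi -2.6 q7 [-0.83  0.45  0.39  1.92 -0.23  0.82 -0.36] F [ 0.6 -1.  -0.6] gap 0.0001
rv [-0.003  1.699  0.002] shift [36.78  3.25 21.98]
```

Request:
drive_tool([
  [[0,0.6,0,17.2,0,10.3,1],[0,0.6,0,17.2,0,10.3,1],[0,0.6,0,17.2,0,10.3,1],[0,0.6,0,17.2,0,10.3,1],[0,0.6,0,17.2,0,10.3,1]],
])

```text
time: 1.4
position: [0.5411, 0.0595, 0.232]
tcp_rot: [[-0.608, 0.0, 0.794], [-0.794, -0.004, -0.608], [0.003, -1.0, 0.003]]
force: [0.2, 0.0, -0.4]
finger_gap: -0.0
```

```bash
python3 -c "
from h import *
to(orb(-150,.085,.2),-150)"
```

```text
t 1.4 pos [0.5411 0.0595 0.232 ] psi -37.4 q7 [-0.53  0.53  0.56  1.82 -0.35  0.89 -0.46] F [ 0.2  0.  -0.4] gap -0.0
rv [-4.000e-03  1.965e+00 -1.000e-03] shift [ 9.24  3.28 20.52]
```

Request:
drive_tool([
  [[0,0.6,0,8.2,0,18.2,1],[0,0.6,0,8.2,0,18.2,1],[0,0.6,0,8.2,0,18.2,1],[0,0.6,0,8.2,0,18.2,1],[0,0.6,0,8.2,0,18.2,1]],
])

```text
time: 1.82
position: [0.6365, -0.119, 0.2326]
tcp_rot: [[-0.952, 0.0, 0.306], [-0.306, -0.005, -0.952], [0.001, -1.0, 0.005]]
force: [0.6, -0.6, 1.2]
finger_gap: 0.0003
```

Request:
drive_tool([
  [[0,0.6,0,0,0,0,1],[0,0.6,0,0,0,0,1],[0,0.6,0,0,0,0,1],[0,0.6,0,0,0,0,1],[0,0.6,0,0,0,0,1]],
])

```text
time: 2.23
position: [0.6363, -0.1188, 0.232]
tcp_rot: [[-0.957, -0.0, -0.291], [0.291, -0.004, -0.957], [-0.001, -1.0, 0.004]]
force: [0.4, 0.4, 0.1]
finger_gap: 0.0001
```

```bash
python3 -c "
from h import *
to(orb(-150,.085,.2),-150)
cap('wrist','w1');cap('side','s1')"
```

```text
t 2.23 pos [ 0.6363 -0.1188  0.232 ] psi -106.9 q7 [-0.32  0.77  0.86  1.54 -0.62  1.12 -1.2 ] F [0.4 0.4 0.1] gap 0.0001
rv [-0.004  0.752 -0.003] shift [-1.68  3.21  1.55]
```

View pics/w1.png

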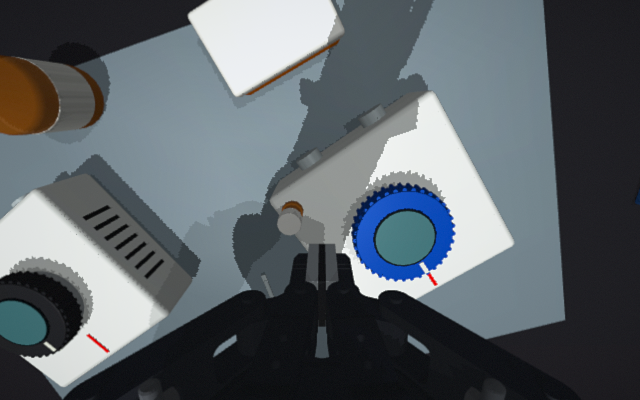

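View pics/s1.png

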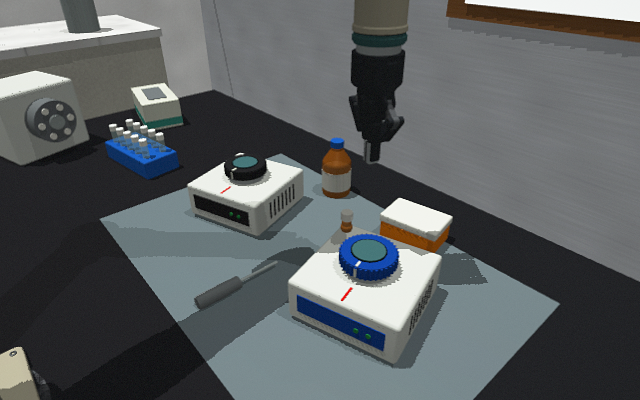

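Run:
```python
from h import *
im=cv2.imread('pics/w1.png')
cv2.imwrite('pics/w1c.png',cv2.resize(im[230:330,260:390],None,fx=6,fy=6,interpolation=cv2.INTER_CUBIC))
c=manip.calibration('wrist');o=manip.get_obs();R=o['tcp_rot'];p=o['position']
ce,_=ray(c,320,200);print('cam in tool',(R.T@(ce-p)).round(3))
for x in(-.011,0,.011):
  for l in range(-50,1,10):
    print(x,l,[tuple(np.round(proj(c,p+R@np.array([x,l/1e3,z])),0)) for z in(-.0145,0,.0145)])
```

```text
cam in tool [-0.078 -0.142  0.001]
-0.011 -50 [(np.float64(279.0), np.float64(299.0)), (np.float64(320.0), np.float64(300.0)), (np.float64(361.0), np.float64(300.0))]
-0.011 -40 [(np.float64(283.0), np.float64(283.0)), (np.float64(320.0), np.float64(283.0)), (np.float64(358.0), np.float64(284.0))]
-0.011 -30 [(np.float64(285.0), np.float64(270.0)), (np.float64(320.0), np.float64(270.0)), (np.float64(355.0), np.float64(270.0))]
-0.011 -20 [(np.float64(288.0), np.float64(258.0)), (np.float64(320.0), np.float64(258.0)), (np.float64(353.0), np.float64(258.0))]
-0.011 -10 [(np.float64(290.0), np.float64(248.0)), (np.float64(320.0), np.float64(248.0)), (np.float64(351.0), np.float64(248.0))]
-0.011 0 [(np.float64(292.0), np.float64(239.0)), (np.float64(320.0), np.float64(239.0)), (np.float64(349.0), np.float64(239.0))]
0 -50 [(np.float64(280.0), np.float64(325.0)), (np.float64(320.0), np.float64(325.0)), (np.float64(359.0), np.float64(325.0))]
0 -40 [(np.float64(284.0), np.float64(307.0)), (np.float64(320.0), np.float64(307.0)), (np.float64(356.0), np.float64(307.0))]
0 -30 [(np.float64(28
[... 568 characters left out ...]
49.0)), (np.float64(358.0), np.float64(349.0))]
0.011 -40 [(np.float64(285.0), np.float64(330.0)), (np.float64(320.0), np.float64(330.0)), (np.float64(356.0), np.float64(330.0))]
0.011 -30 [(np.float64(287.0), np.float64(314.0)), (np.float64(320.0), np.float64(314.0)), (np.float64(353.0), np.float64(314.0))]
0.011 -20 [(np.float64(290.0), np.float64(300.0)), (np.float64(320.0), np.float64(300.0)), (np.float64(351.0), np.float64(300.0))]
0.011 -10 [(np.float64(292.0), np.float64(287.0)), (np.float64(320.0), np.float64(287.0)), (np.float64(349.0), np.float64(287.0))]
0.011 0 [(np.float64(293.0), np.float64(276.0)), (np.float64(320.0), np.float64(276.0)), (np.float64(348.0), np.float64(276.0))]
```

View pics/w1c.png

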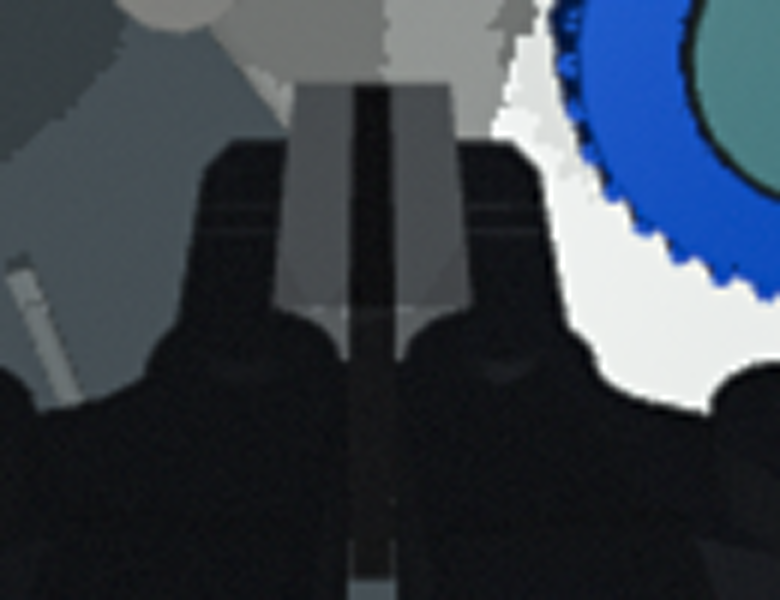

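Request:
drive_tool([
  [[0,0.6,0,-1,0,2,1],[0,0.6,0,-1,0,2,1],[0,0.6,0,-1,0,2,1],[0,0.6,0,-1,0,2,1],[0,0.6,0,-1,0,2,1]],
])

```text
time: 2.75
position: [0.6401, -0.1406, 0.2317]
tcp_rot: [[-0.628, -0.001, -0.778], [0.778, -0.005, -0.628], [-0.003, -1.0, 0.004]]
force: [-0.1, 0.7, 0.2]
finger_gap: -0.0002
```

```bash
python3 -c "
from h import *
to(orb(-170,.08,.098),-170)"
```

```text
t 2.75 pos [ 0.6401 -0.1406  0.2317] psi -141.1 q7 [-0.33  0.84  1.    1.52 -0.73  1.2  -1.67] F [-0.1  0.7  0.2] gap -0.0002
rv [-0.003  0.505 -0.004] shift [-2.86 13.38  0.61]
```

Request:
drive_tool([
  [[0,0.5,0,-2.9,9,0.6,1],[0,0.5,0,-2.9,9,0.6,1],[0,0.5,0,-2.9,13.4,0.6,1],[0,0.5,0,-2.9,13.4,0.6,1],[0,0.5,0,-2.9,13.4,0.6,1]],
])

```text
time: 3.17
position: [0.6507, -0.1661, 0.0923]
tcp_rot: [[-0.177, -0.01, -0.984], [0.984, -0.002, -0.177], [-0.0, -1.0, 0.01]]
force: [-0.4, -0.1, 1.0]
finger_gap: 0.0001
```

```bash
python3 -c "
from h import *
to(orb(-170,.064,.098),-170)
cap('side','s2')"
```

```text
t 3.17 pos [ 0.6507 -0.1661  0.0923] psi -169.8 q7 [-0.28  1.05  0.99  1.57 -0.96  1.08 -1.99] F [-0.4 -0.1  1. ] gap 0.0001
rv [-0.01   0.004 -0.   ] shift [-0.15 -0.56  1.39]
```

View pics/s2.png

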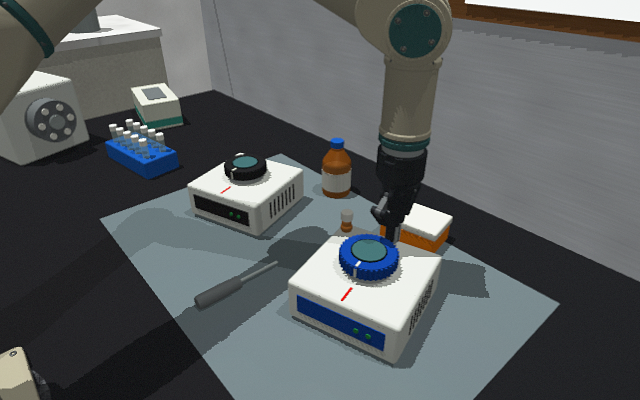

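Request:
drive_tool([
  [[-0.01,0,0,-0.1,-0.3,0.4,1],[-0.01,0,0,-0.15,-0.6,0.8,1],[-0.01,0,0,-0.15,-0.6,1.0,1],[-0.01,0,0,-0.15,-0.6,1.2,1],[-0.01,0,0,-0.15,-0.6,1.2,1]],
])

```text
time: 3.63
position: [0.6408, -0.1709, 0.103]
tcp_rot: [[-0.183, 0.006, -0.983], [0.983, -0.002, -0.183], [-0.003, -1.0, -0.006]]
force: [-0.5, 1.3, 0.0]
finger_gap: 0.0
```

```bash
python3 -c "
from h import *
to(orb(-170,.062,.098),-170)"
```

```text
t 3.63 pos [ 0.6408 -0.1709  0.103 ] psi -169.5 q7 [-0.28  1.02  0.99  1.61 -0.96  1.06 -1.96] F [-0.5  1.3  0. ] gap 0.0
rv [ 0.006  0.009 -0.003] shift [0.15 0.49 0.53]
```

Request:
drive_tool([
  [[0,0,0,0,0.1,0.2,1],[0,0,0,0,0.2,0.3,1],[0,0,0,0,0.3,0.4,1],[0,0,0,0,0.3,0.5,1],[0,0,0,0,0.3,0.6,1]],
])

```text
time: 4.05
position: [0.6355, -0.1717, 0.0999]
tcp_rot: [[-0.183, 0.007, -0.983], [0.983, -0.002, -0.183], [-0.003, -1.0, -0.007]]
force: [3.3, 0.1, 0.0]
finger_gap: -0.0001
```

```bash
python3 -c "
from h import *
to(orb(-170,.062,.098),-170)"
```

```text
t 4.05 pos [ 0.6355 -0.1717  0.0999] psi -169.4 q7 [-0.28  1.02  0.99  1.63 -0.97  1.05 -1.94] F [3.3 0.1 0. ] gap -0.0001
rv [ 0.007  0.01  -0.003] shift [ 0.13  0.18 -0.01]
```

Request:
drive_tool([
  [[0,-0.07,0,0.43,0,0.12,1],[0,-0.14,0,0.86,0,0.2,1],[0,-0.21,0,1.29,0,0.27,1],[0,-0.28,0,1.71,0,0.38,1],[0,-0.35,0,2.12,0,0.51,1]],
])

```text
time: 4.47
position: [0.6286, -0.1512, 0.1]
tcp_rot: [[-0.513, 0.011, -0.858], [0.858, -0.002, -0.513], [-0.007, -1.0, -0.008]]
force: [4.1, 0.8, 0.3]
finger_gap: 0.0004
```

```bash
cat >> h.py <<'E'
def st():
    o=manip.get_obs(); R=o['tcp_rot'];p=o['position']; d=p[:2]-C0
    print('t',round(o['time'],2),'rad',np.hypot(*d).round(4),'az',np.degrees(np.arctan2(d[1],d[0])).round(1),'psi+180',(psi(R)+180)%360,'z',p[2].round(4),'Ftool',(R.T@o['force']).round(1),'off',(R.T@np.append(C0-p[:2],0)*100).round(2),'q',o['joint_pos'].round(2),'tilt',R[2].round(3))
def ringc(n):
    im=cap('top',n); s=im[185:255,375:450]
    cv2.imwrite('pics/'+n+'c.png',cv2.resize(s[:,:,::-1],None,fx=7,fy=7,interpolation=cv2.INTER_CUBIC))
E
python3 -c "
from h import *
st();ringc('t2');cap('wrist','w2')"
```

```text
t 4.47 rad 0.062 az 28.9 psi+180 30.874976399740376 z 0.1 Ftool [-1.4 -0.3 -3.9] off [ 0.21 -0.05  6.2 ] q [-0.29  0.97  0.92  1.66 -0.92  0.98 -1.64] tilt [-0.007 -1.    -0.008]
```

View pics/t2c.png

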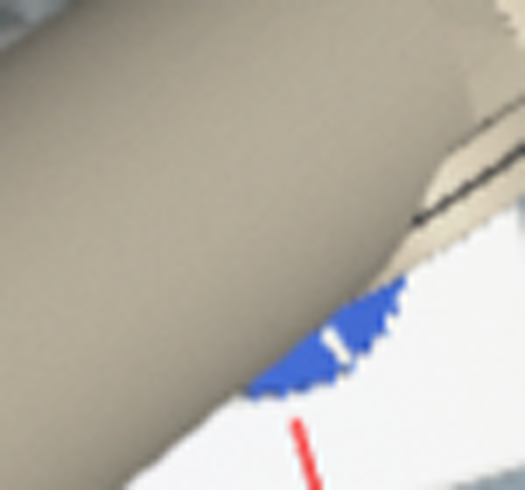

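View pics/w2.png

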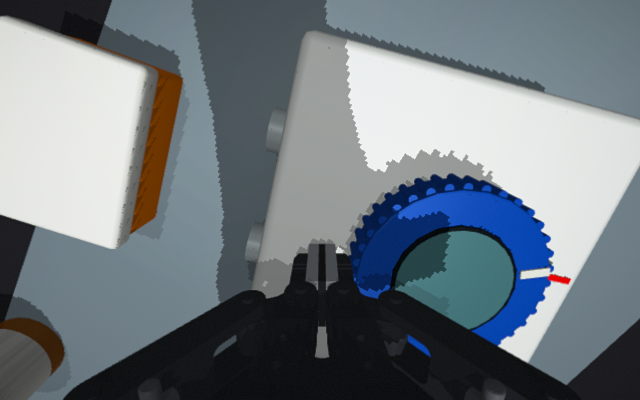

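Request:
drive_tool([
  [[0,-0.105,0,0.7,0,0.17,1],[0,-0.21,0,1.37,0,0.3,1],[0,-0.315,0,2.02,0,0.48,1],[0,-0.42,0,2.63,0,0.71,1],[0,-0.525,0,3.22,0,1.01,1]],
])

```text
time: 4.98
position: [0.604, -0.1267, 0.1]
tcp_rot: [[-0.875, 0.011, -0.484], [0.484, 0.001, -0.875], [-0.01, -1.0, -0.006]]
force: [2.9, 1.7, 1.5]
finger_gap: 0.0003
```

```bash
python3 -c "
from h import *
st()"
```

```text
t 4.98 rad 0.0621 az 61.4 psi+180 61.038831527246614 z 0.1 Ftool [-1.7 -1.5 -2.9] off [-0.04 -0.04  6.2 ] q [-0.29  0.89  0.79  1.75 -0.83  0.86 -1.18] tilt [-0.01  -1.    -0.006]
```

Request:
drive_tool([
  [[0,-0.105,0,0.67,0,0.22,1],[0,-0.21,0,1.33,0,0.38,1],[0,-0.315,0,1.97,0,0.56,1],[0,-0.42,0,2.59,0,0.79,1],[0,-0.525,0,3.17,-0.02,1.09,1]],
])

```text
time: 5.4
position: [0.571, -0.1196, 0.0999]
tcp_rot: [[-1.0, 0.011, 0.024], [-0.024, 0.002, -1.0], [-0.011, -1.0, -0.002]]
force: [2.0, 1.9, 0.9]
finger_gap: 0.0001
```

```bash
python3 -c "
from h import *
st()"
```

```text
t 5.4 rad 0.0617 az 93.0 psi+180 91.35405527511753 z 0.0999 Ftool [-2.1 -0.8 -1.9] off [-0.18 -0.01  6.16] q [-0.23  0.8   0.65  1.84 -0.72  0.73 -0.72] tilt [-0.011 -1.    -0.002]
```

Request:
drive_tool([
  [[0,-0.105,0,0.62,0,0.28,1],[0,-0.21,0,1.26,0,0.46,1],[0,-0.315,0,1.89,0,0.66,1],[0,-0.42,0,2.5,-0.02,0.92,1],[0,-0.525,0,3.07,-0.02,1.22,1]],
])

```text
time: 5.82
position: [0.5393, -0.1311, 0.0996]
tcp_rot: [[-0.851, 0.009, 0.525], [-0.525, 0.005, -0.851], [-0.01, -1.0, 0.0]]
force: [-1.2, 3.3, 2.1]
finger_gap: -0.0001
```

```bash
python3 -c "
from h import *
st();cap('side','s4');ringc('t4')"
```

```text
t 5.82 rad 0.0611 az 124.9 psi+180 121.66362287616337 z 0.0996 Ftool [-0.7 -2.1 -3.4] off [-0.35  0.01  6.1 ] q [-0.12  0.73  0.5   1.92 -0.58  0.63 -0.27] tilt [-0.01 -1.    0.  ]
```

View pics/s4.png

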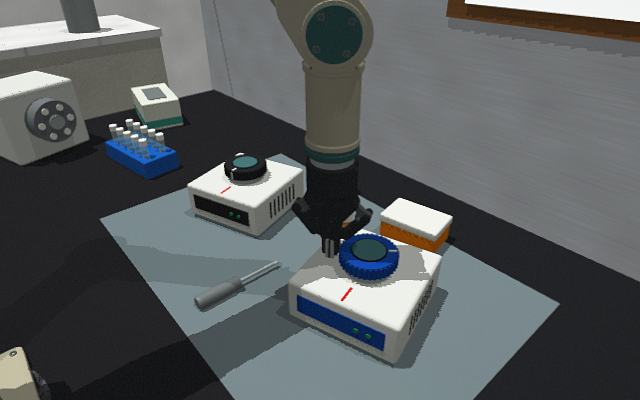

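View pics/t4c.png

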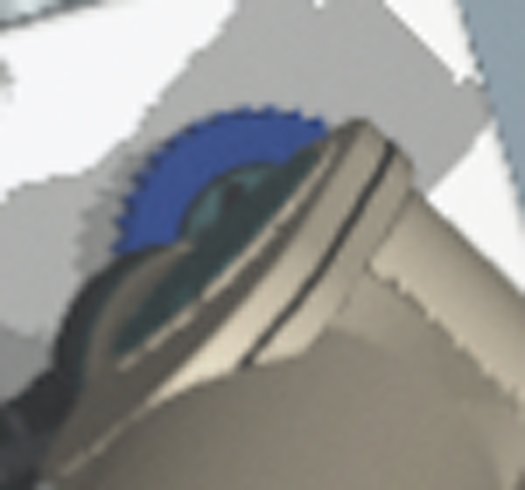

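Request:
drive_tool([
  [[0,-0.11,0,0.6,0,0.26,1],[0,-0.22,0,1.22,-0.02,0.45,1],[0,-0.33,0,1.83,-0.04,0.65,1],[0,-0.44,0,2.42,-0.05,0.91,1],[0,-0.55,0,2.95,-0.05,1.22,1]],
])

```text
time: 6.33
position: [0.5183, -0.1579, 0.0993]
tcp_rot: [[-0.457, 0.005, 0.89], [-0.89, 0.005, -0.457], [-0.007, -1.0, 0.002]]
force: [-1.3, 1.4, -0.5]
finger_gap: 0.0002
```

```bash
sed -i 's/^C0=.*/C0=np.array([0.5747,-0.1817])/' h.py; python3 -c "
from h import *
st()"
```

```text
t 6.33 rad 0.0612 az 157.2 psi+180 152.83160058704365 z 0.0993 Ftool [-0.6  0.5 -1.8] off [-0.46  0.02  6.11] q [ 0.03  0.69  0.34  1.95 -0.41  0.57  0.17] tilt [-0.007 -1.     0.002]
```

```bash
cat >> h.py <<'E'
def rows(th,press,cxn=None,rad=6.15,dy=-.03,n=5):
    o=manip.get_obs(); R=o['tcp_rot'];p=o['position']; c=R.T@np.append(C0-p[:2],0)*100
    cx,cz=c[0],c[2]
    if cxn is None: cxn=cx
    for i in range(1,n+1):
        f=-np.radians(th)*i/n; tx=cx+(cxn-cx)*i/n; tz=rad-press*min(1,.6+.1*i) 
        r=np.array([tx*np.cos(f)+tz*np.sin(f), -tx*np.sin(f)+tz*np.cos(f)])
        print([0,round(f,3),0,round(cx-r[0],2),round(dy*i/n,2),round(cz-r[1],2),1],end=', ')
    print()
E
python3 -c "
from h import *
rows(30,.15,-.2)"
```

```text
[0, np.float64(-0.105), 0, np.float64(0.58), -0.01, np.float64(0.14), 1], [0, np.float64(-0.209), 0, np.float64(1.14), -0.01, np.float64(0.28), 1], [0, np.float64(-0.314), 0, np.float64(1.69), -0.02, np.float64(0.48), 1], [0, np.float64(-0.419), 0, np.float64(2.21), -0.02, np.float64(0.73), 1], [0, np.float64(-0.524), 0, np.float64(2.71), -0.03, np.float64(1.01), 1],
```

Run:
```python
import numpy as np
P=[(.6355,-.1717,-.983,-.183),(.6286,-.1512,-.858,-.513),(.604,-.1267,-.484,-.875),(.571,-.1196,.024,-1),(.5393,-.1311,.525,-.851),(.5183,-.1579,.89,-.457)]
P=np.array(P);n=P[:,2:];b=(n*P[:,:2]).sum(1)
s=np.linalg.lstsq(np.c_[n,-np.ones(6)],b,rcond=None);print(s[0]); print(np.c_[n,-np.ones(6)]@s[0]-b)
s=np.linalg.lstsq(n,b+.0618,rcond=None);print(s[0],n@s[0]-b-.0618)
```

```text
[ 0.57518373 -0.18039118  0.06086613]
[ 1.52495312e-05 -5.98965148e-05  6.07232522e-05  2.54538752e-05
 -8.03837495e-05  3.88536057e-05]
[ 0.57497457 -0.18158896] [-0.00049382 -0.00019984  0.00027615  0.00028434 -0.00010475 -0.00053378]
```

```bash
sed -i 's/^C0=.*/C0=np.array([0.5752,-0.1804])/; s/rad=6.15/rad=6.09/' h.py; python3 -c "
from h import *
st();rows(30,.2,-.15)"
```

```text
t 6.33 rad 0.0612 az 158.5 psi+180 152.83160058704365 z 0.0993 Ftool [-0.6  0.5 -1.8] off [-0.6   0.02  6.09] q [ 0.03  0.69  0.34  1.95 -0.41  0.57  0.17] tilt [-0.007 -1.     0.002]
[0, np.float64(-0.105), 0, np.float64(0.53), -0.01, np.float64(0.23), 1], [0, np.float64(-0.209), 0, np.float64(1.04), -0.01, np.float64(0.38), 1], [0, np.float64(-0.314), 0, np.float64(1.54), -0.02, np.float64(0.57), 1], [0, np.float64(-0.419), 0, np.float64(2.01), -0.02, np.float64(0.81), 1], [0, np.float64(-0.524), 0, np.float64(2.47), -0.03, np.float64(1.06), 1],
```

Request:
drive_tool([
  [[0,-0.105,0,0.57,-0.01,0.25,1],[0,-0.21,0,1.13,-0.01,0.41,1],[0,-0.315,0,1.67,-0.02,0.61,1],[0,-0.42,0,2.18,-0.02,0.86,1],[0,-0.525,0,2.67,-0.03,1.14,1]],
])

```text
time: 6.75
position: [0.5146, -0.1874, 0.0988]
tcp_rot: [[0.05, 0.002, 0.999], [-0.999, 0.006, 0.05], [-0.006, -1.0, 0.002]]
force: [-1.8, 1.1, 1.5]
finger_gap: 0.0
```

```bash
python3 -c "
from h import *
st();rows(35,.22,-.2)"
```

```text
t 6.75 rad 0.061 az -173.4 psi+180 182.88487120638283 z 0.0988 Ftool [-1.2 -1.5 -1.7] off [-0.4   0.01  6.09] q [ 0.18  0.68  0.19  1.92 -0.24  0.56  0.58] tilt [-0.006 -1.     0.002]
[0, np.float64(-0.122), 0, np.float64(0.68), -0.01, np.float64(0.24), 1], [0, np.float64(-0.244), 0, np.float64(1.34), -0.01, np.float64(0.43), 1], [0, np.float64(-0.367), 0, np.float64(1.97), -0.02, np.float64(0.69), 1], [0, np.float64(-0.489), 0, np.float64(2.57), -0.02, np.float64(1.02), 1], [0, np.float64(-0.611), 0, np.float64(3.13), -0.03, np.float64(1.4), 1],
```

Request:
drive_tool([
  [[0,-0.105,0,0.6,-0.03,0.34,1],[0,-0.21,0,1.18,-0.06,0.52,1],[0,-0.315,0,1.75,-0.09,0.75,1],[0,-0.42,0,2.28,-0.11,1.03,1],[0,-0.525,0,2.8,-0.12,1.33,1]],
])

```text
time: 7.17
position: [0.5263, -0.2166, 0.0989]
tcp_rot: [[0.543, -0.004, 0.84], [-0.84, 0.005, 0.543], [-0.006, -1.0, -0.001]]
force: [-3.1, -0.9, 0.3]
finger_gap: -0.0002
```

```bash
python3 -c "
from h import *
st();rows(30,.3,-.2);cap('wrist','w5')"
```

```text
t 7.17 rad 0.0608 az -143.5 psi+180 212.8686292389007 z 0.0989 Ftool [-1.  -0.3 -3.1] off [-0.39 -0.    6.07] q [ 0.31  0.69  0.05  1.86 -0.06  0.6   0.97] tilt [-0.006 -1.    -0.001]
[0, np.float64(-0.105), 0, np.float64(0.57), -0.01, np.float64(0.26), 1], [0, np.float64(-0.209), 0, np.float64(1.13), -0.01, np.float64(0.41), 1], [0, np.float64(-0.314), 0, np.float64(1.67), -0.02, np.float64(0.62), 1], [0, np.float64(-0.419), 0, np.float64(2.18), -0.02, np.float64(0.88), 1], [0, np.float64(-0.524), 0, np.float64(2.68), -0.03, np.float64(1.15), 1],
```

View pics/w5.png

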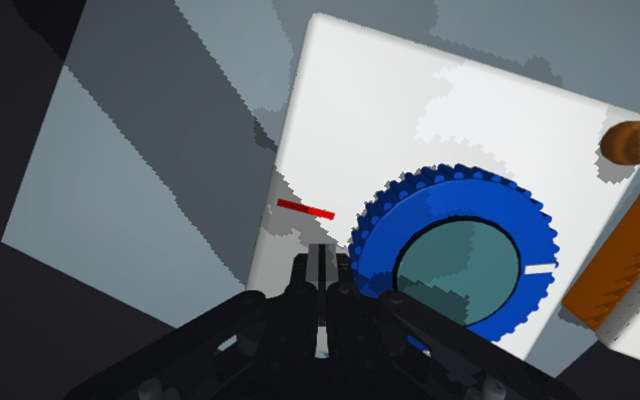

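Request:
drive_tool([
  [[0,-0.105,0,0.6,-0.03,0.34,1],[0,-0.21,0,1.18,-0.06,0.53,1],[0,-0.315,0,1.75,-0.09,0.76,1],[0,-0.42,0,2.28,-0.11,1.05,1],[0,-0.525,0,2.8,-0.12,1.36,1]],
])

```text
time: 7.63
position: [0.5522, -0.2367, 0.0991]
tcp_rot: [[0.891, -0.006, 0.455], [-0.455, 0.001, 0.891], [-0.006, -1.0, -0.002]]
force: [-2.7, -2.8, -2.4]
finger_gap: 0.0002
```

```bash
python3 -c "
from h import *
st();rows(30,.3,-.2)"
```

```text
t 7.63 rad 0.0608 az -112.2 psi+180 242.95939834847212 z 0.0991 Ftool [-1.2  2.5 -3.7] off [-0.51 -0.01  6.06] q [ 0.42  0.73 -0.1   1.76  0.11  0.66  1.36] tilt [-0.006 -1.    -0.002]
[0, np.float64(-0.105), 0, np.float64(0.55), -0.01, np.float64(0.26), 1], [0, np.float64(-0.209), 0, np.float64(1.08), -0.01, np.float64(0.42), 1], [0, np.float64(-0.314), 0, np.float64(1.6), -0.02, np.float64(0.62), 1], [0, np.float64(-0.419), 0, np.float64(2.09), -0.02, np.float64(0.88), 1], [0, np.float64(-0.524), 0, np.float64(2.56), -0.03, np.float64(1.14), 1],
```

Request:
drive_tool([
  [[0,-0.105,0,0.56,-0.03,0.34,1],[0,-0.21,0,1.1,-0.06,0.53,1],[0,-0.315,0,1.64,-0.09,0.76,1],[0,-0.42,0,2.14,-0.11,1.03,1],[0,-0.525,0,2.62,-0.12,1.32,1]],
])

```text
time: 8.05
position: [0.5805, -0.2409, 0.0993]
tcp_rot: [[0.999, -0.009, -0.049], [0.049, -0.003, 0.999], [-0.009, -1.0, -0.003]]
force: [-0.5, -5.7, -1.3]
finger_gap: -0.0
```

```bash
python3 -c "
from h import *
st();rows(30,.3,-.2)"
```

```text
t 8.05 rad 0.0607 az -85.0 psi+180 272.81894249689935 z 0.0993 Ftool [-0.7  1.3 -5.6] off [-0.23 -0.01  6.07] q [ 0.49  0.77 -0.24  1.68  0.26  0.73  1.74] tilt [-0.009 -1.    -0.003]
[0, np.float64(-0.105), 0, np.float64(0.61), -0.01, np.float64(0.24), 1], [0, np.float64(-0.209), 0, np.float64(1.2), -0.01, np.float64(0.39), 1], [0, np.float64(-0.314), 0, np.float64(1.77), -0.02, np.float64(0.6), 1], [0, np.float64(-0.419), 0, np.float64(2.31), -0.02, np.float64(0.86), 1], [0, np.float64(-0.524), 0, np.float64(2.84), -0.03, np.float64(1.15), 1],
```

Request:
drive_tool([
  [[0,-0.105,0,0.61,-0.03,0.28,1],[0,-0.21,0,1.2,-0.06,0.45,1],[0,-0.315,0,1.77,-0.09,0.67,1],[0,-0.42,0,2.31,-0.11,0.94,1],[0,-0.525,0,2.84,-0.12,1.24,1]],
])

```text
time: 8.47
position: [0.6084, -0.2311, 0.0994]
tcp_rot: [[0.842, -0.009, -0.54], [0.54, -0.008, 0.842], [-0.011, -1.0, -0.002]]
force: [1.8, -5.2, -3.6]
finger_gap: -0.0004
```

```bash
python3 -c "
from h import *
st();rows(30,.3,-.2)"
```

```text
t 8.47 rad 0.0606 az -56.8 psi+180 302.69119579072037 z 0.0994 Ftool [-1.2  3.7 -5.3] off [-0.05 -0.01  6.06] q [ 0.53  0.81 -0.38  1.61  0.4   0.8   2.12] tilt [-0.011 -1.    -0.002]
[0, np.float64(-0.105), 0, np.float64(0.64), -0.01, np.float64(0.22), 1], [0, np.float64(-0.209), 0, np.float64(1.27), -0.01, np.float64(0.37), 1], [0, np.float64(-0.314), 0, np.float64(1.88), -0.02, np.float64(0.57), 1], [0, np.float64(-0.419), 0, np.float64(2.46), -0.02, np.float64(0.84), 1], [0, np.float64(-0.524), 0, np.float64(3.01), -0.03, np.float64(1.15), 1],
```

Request:
drive_tool([
  [[0,-0.105,0,0.63,-0.01,0.26,1],[0,-0.21,0,1.25,-0.02,0.42,1],[0,-0.315,0,1.85,-0.03,0.64,1],[0,-0.42,0,2.42,-0.04,0.91,1],[0,-0.525,0,2.97,-0.05,1.23,1]],
])

```text
time: 8.88
position: [0.6292, -0.2079, 0.0993]
tcp_rot: [[0.46, -0.004, -0.888], [0.888, -0.011, 0.46], [-0.012, -1.0, -0.002]]
force: [5.8, -5.1, -2.4]
finger_gap: -0.0004
```

```bash
python3 -c "
from h import *
st();rows(20,.3,-.1)"
```

```text
t 8.88 rad 0.0606 az -27.0 psi+180 332.58910258524634 z 0.0993 Ftool [-1.8  2.5 -7.5] off [-0.04 -0.01  6.06] q [ 0.56  0.85 -0.51  1.58  0.52  0.86  2.5 ] tilt [-0.012 -1.    -0.002]
[0, np.float64(-0.07), 0, np.float64(0.42), -0.01, np.float64(0.2), 1], [0, np.float64(-0.14), 0, np.float64(0.84), -0.01, np.float64(0.28), 1], [0, np.float64(-0.209), 0, np.float64(1.24), -0.02, np.float64(0.38), 1], [0, np.float64(-0.279), 0, np.float64(1.64), -0.02, np.float64(0.52), 1], [0, np.float64(-0.349), 0, np.float64(2.03), -0.03, np.float64(0.65), 1],
```

Request:
drive_tool([
  [[0,-0.07,0,0.42,-0.01,0.17,1],[0,-0.14,0,0.84,-0.01,0.24,1],[0,-0.21,0,1.24,-0.02,0.34,1],[0,-0.28,0,1.64,-0.02,0.46,1],[0,-0.35,0,2.03,-0.03,0.58,1]],
])

```text
time: 9.3
position: [0.6355, -0.1885, 0.0992]
tcp_rot: [[0.132, -0.001, -0.991], [0.991, -0.013, 0.132], [-0.013, -1.0, -0.001]]
force: [3.9, -1.9, 0.2]
finger_gap: -0.0002
```

```bash
python3 -c "
from h import *
st();cap('wrist','w6')"
```

```text
t 9.3 rad 0.0608 az -7.6 psi+180 352.41652861327884 z 0.0992 Ftool [-1.4 -0.1 -4.1] off [ 0.   -0.01  6.08] q [ 0.57  0.87 -0.6   1.58  0.6   0.89  2.75] tilt [-0.013 -1.    -0.001]
```

View pics/w6.png

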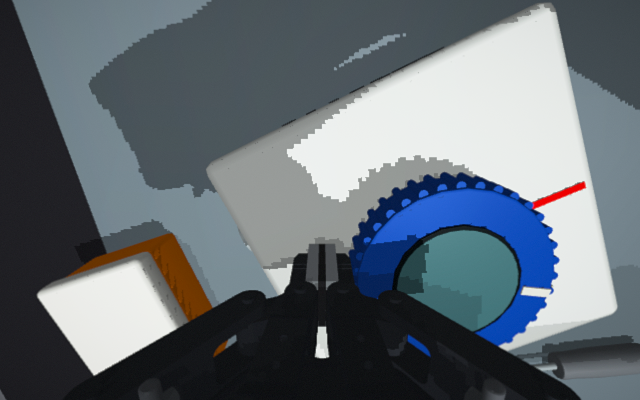

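```bash
cat >> h.py <<'E'
def mk(cam,u,v,z,lu=None,lv=None):
    c=manip.calibration(cam); m=onz(c,u,v,z)[:2]-C0
    print('mark',m.round(4),np.hypot(*m).round(4),np.degrees(np.arctan2(m[1],m[0])).round(1))
    if lu is not None:
        l=onz(c,lu,lv,.085)[:2]-C0; print('line',l.round(4),np.hypot(*l).round(4),np.degrees(np.arctan2(l[1],l[0])).round(1))
E
python3 -c "
from h import *
mk('wrist',536,293,.1215,558,195); mk('wrist',458,271,.123)"
```

```text
mark [-0.0379  0.0107] 0.0394 164.2
line [-0.0711 -0.0216] 0.0743 -163.1
mark [-0.0015 -0.0064] 0.0066 -102.8
```

Request:
drive_tool([
  [[0,0,0,0,0,-1.2,1],[0,0,0,0,0,-2.2,1],[0,0.05,0,0,-2.5,-2.4,1],[0,0.15,0,0,-5,-2.4,1],[0,0.25,0,0,-6,-2.4,1]],
])

```text
time: 9.77
position: [0.6607, -0.1895, 0.1612]
tcp_rot: [[0.38, 0.002, -0.925], [0.925, -0.011, 0.38], [-0.01, -1.0, -0.006]]
force: [0.4, 0.8, -0.6]
finger_gap: -0.0
```

```bash
python3 -c "
from h import *
st();cap('wrist','w7')"
```

```text
t 9.77 rad 0.086 az -6.1 psi+180 337.66742077158267 z 0.1612 Ftool [ 0.9  0.6 -0.1] off [-2.41 -0.02  8.26] q [ 0.54  0.81 -0.57  1.46  0.5   1.01  2.6 ] tilt [-0.01  -1.    -0.006]
```

View pics/w7.png

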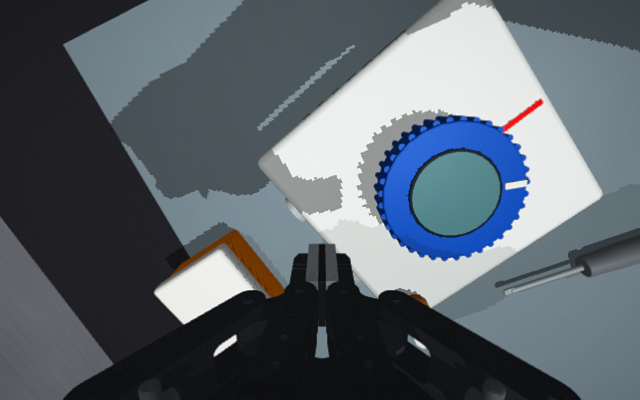

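```bash
python3 -c "
from h import *
mk('wrist',515,185,.1217,504,130); mk('wrist',455.5,193.5,.1232);mk('wrist',410,298,.125)"
```

```text
mark [-0.0369  0.0091] 0.038 166.2
line [-0.0563 -0.0159] 0.0585 -164.2
mark [-0.0009 -0.0003] 0.0009 -161.6
mark [0.0483 0.0602] 0.0772 51.3
```

Request:
drive_tool([
  [[0,0.6,0,0,0,0,1],[0,0.6,0,0,0,0,1],[0,0.6,0,0,0,0,1],[0,0.6,0,0,0,0,1],[0,0.6,0,0,0,0,1]],
])

```text
time: 10.23
position: [0.6605, -0.1898, 0.1613]
tcp_rot: [[0.843, 0.001, -0.538], [0.538, -0.012, 0.843], [-0.005, -1.0, -0.011]]
force: [0.1, 0.3, 0.0]
finger_gap: 0.0004
```

Request:
drive_tool([
  [[0,0.6,0,0,0,0,1],[0,0.6,0,0,0,0,1],[0,0.6,0,0,0,0,1],[0,0.6,0,0,0,0,1],[0,0.6,0,0,0,0,1]],
])

```text
time: 10.65
position: [0.6596, -0.19, 0.1599]
tcp_rot: [[0.999, -0.001, 0.042], [-0.042, -0.012, 0.999], [-0.001, -1.0, -0.012]]
force: [0.9, -0.2, -0.0]
finger_gap: 0.0
```

Request:
drive_tool([
  [[0,0.6,0,0,0,0,1],[0,0.6,0,0,0,0,1],[0,0.6,0,0,0,0,1],[0,0.6,0,0,0,0,1],[0,0.6,0,0,0,0,1]],
])

```text
time: 11.07
position: [0.6587, -0.1902, 0.1585]
tcp_rot: [[0.795, -0.004, 0.606], [-0.606, -0.012, 0.795], [0.005, -1.0, -0.012]]
force: [0.5, -0.3, -0.7]
finger_gap: 0.0001
```

Request:
drive_tool([
  [[0,0.6,0,0,0,0,1],[0,0.6,0,0,0,0,1],[0,0.6,0,0,0,0,1],[0,0.6,0,0,0,0,1],[0,0.6,0,0,0,0,1]],
])

```text
time: 11.48
position: [0.6579, -0.1904, 0.1572]
tcp_rot: [[0.305, -0.006, 0.952], [-0.952, -0.013, 0.305], [0.01, -1.0, -0.009]]
force: [0.4, 0.6, -0.1]
finger_gap: -0.0002
```

Request:
drive_tool([
  [[0,0.6,0,0,0,0,1],[0,0.6,0,0,0,0,1],[0,0.6,0,0,0,0,1],[0,0.6,0,0,0,0,1],[0,0.6,0,0,0,0,1]],
])

```text
time: 11.9
position: [0.6571, -0.1905, 0.156]
tcp_rot: [[-0.295, -0.008, 0.955], [-0.955, -0.013, -0.295], [0.015, -1.0, -0.004]]
force: [-0.1, -0.5, -0.1]
finger_gap: -0.0
```

```bash
python3 -c "
from h import *
st()"
```

```text
t 11.9 rad 0.0825 az -7.0 psi+180 162.82713128680444 z 0.156 Ftool [0.5 0.1 0. ] off [ 1.45  0.05 -8.12] q [ 0.1   0.77  0.25  1.48 -0.2   0.92  0.1 ] tilt [ 0.015 -1.    -0.004]
```

Request:
drive_tool([
  [[0,0.6,0,0,-0.5,0,1],[0,0.6,0,0,-0.5,0,1],[0,0.6,0,0,-0.5,0,1],[0,0.6,0,0,-0.5,0,1],[0,0.6,0,0,-0.5,0,1]],
])

```text
time: 12.32
position: [0.6565, -0.1906, 0.1599]
tcp_rot: [[-0.789, -0.01, 0.614], [-0.614, -0.013, -0.789], [0.016, -1.0, 0.004]]
force: [-0.2, 0.3, 0.5]
finger_gap: 0.0003
```

Request:
drive_tool([
  [[0,0.6,0,0,0,0,1],[0,0.6,0,0,0,0,1],[0,0.6,0,0,0,0,1],[0,0.6,0,0,0,0,1],[0,0.6,0,0,0,0,1]],
])

```text
time: 12.73
position: [0.6559, -0.1907, 0.159]
tcp_rot: [[-0.999, -0.012, 0.052], [-0.052, -0.014, -0.999], [0.012, -1.0, 0.013]]
force: [-0.1, -0.3, -0.1]
finger_gap: -0.0002
```

Request:
drive_tool([
  [[0,0.6,0,0,0,0,1],[0,0.6,0,0,0,0,1],[0,0.6,0,0,0,0,1],[0,0.6,0,0,0,0,1],[0,0.6,0,0,0,0,1]],
])

```text
time: 13.15
position: [0.6553, -0.1906, 0.158]
tcp_rot: [[-0.849, -0.013, -0.529], [0.529, -0.014, -0.849], [0.004, -1.0, 0.019]]
force: [-0.3, 0.3, 0.2]
finger_gap: -0.0
```

Request:
drive_tool([
  [[0,0.6,0,0,0,0,1],[0,0.6,0,0,0,0,1],[0,0.6,0,0,0,0,1],[0,0.6,0,0,0,0,1],[0,0.6,0,0,0,0,1]],
])

```text
time: 13.57
position: [0.6549, -0.1906, 0.1571]
tcp_rot: [[-0.393, -0.015, -0.919], [0.919, -0.015, -0.393], [-0.008, -1.0, 0.019]]
force: [0.5, -0.1, -0.2]
finger_gap: 0.0001
```

```bash
python3 -c "
from h import *
st(); to(orb(-174,.066,.102),-174)"
```

```text
t 13.57 rad 0.0803 az -7.3 psi+180 23.160066120286587 z 0.1571 Ftool [-0.3  0.2 -0.5] off [4.08 0.1  6.92] q [-0.21  0.93  0.89  1.49 -0.75  1.1  -1.9 ] tilt [-0.008 -1.     0.019]
t 13.57 pos [ 0.6549 -0.1906  0.1571] psi -156.8 q7 [-0.21  0.93  0.89  1.49 -0.75  1.1  -1.9 ] F [ 0.5 -0.1 -0.2] gap 0.0001
rv [-0.018  0.3   -0.011] shift [2.17 5.5  0.51]
```

Request:
drive_tool([
  [[-0.018,0.12,-0.011,0.8,1.2,0,1],[-0.018,0.24,-0.011,1.5,2.8,0,1],[-0.018,0.3,-0.011,2.1,4.2,0,1],[-0.018,0.3,-0.011,2.1,5,0,1],[-0.018,0.3,-0.011,2.1,5.3,0,1]],
])

```text
time: 13.98
position: [0.6449, -0.1714, 0.1018]
tcp_rot: [[-0.105, -0.003, -0.994], [0.994, 0.0, -0.105], [0.0, -1.0, 0.003]]
force: [-0.8, -0.5, -1.0]
finger_gap: -0.0001
```

```bash
python3 -c "
from h import *
st(); to(orb(-174,.0605,.102),-174)"
```

```text
t 13.98 rad 0.0702 az 7.3 psi+180 6.013092149264224 z 0.1018 Ftool [-0.4  1.   0.9] off [-0.16  0.02  7.02] q [-0.25  0.99  0.91  1.58 -0.89  1.02 -2.1 ] tilt [ 0.    -1.     0.003]
t 13.98 pos [ 0.6449 -0.1714  0.1018] psi -174.0 q7 [-0.25  0.99  0.91  1.58 -0.89  1.02 -2.1 ] F [-0.8 -0.5 -1. ] gap -0.0001
rv [-0.003  0.     0.   ] shift [-0.16 -0.02  0.97]
```

Request:
drive_tool([
  [[0,0,0,0,0,0.3,1],[0,0,0,0,0,0.55,1],[0,0,0,0,0,0.75,1],[0,0,0,0,0,0.9,1],[0,0,0,0,0,1.05,1]],
])

```text
time: 14.4
position: [0.6355, -0.1732, 0.1028]
tcp_rot: [[-0.104, 0.0, -0.995], [0.995, -0.001, -0.104], [-0.001, -1.0, 0.0]]
force: [4.5, -0.1, -0.6]
finger_gap: 0.0004
```

```bash
python3 -c "
from h import *
st(); rows(30,.25,-.1)"
```

```text
t 14.4 rad 0.0607 az 6.9 psi+180 5.9956563560423035 z 0.1028 Ftool [-0.5  0.6 -4.5] off [-0.09  0.    6.07] q [-0.25  0.98  0.91  1.61 -0.89  1.01 -2.08] tilt [-0.001 -1.     0.   ]
[0, np.float64(-0.105), 0, np.float64(0.62), -0.01, np.float64(0.2), 1], [0, np.float64(-0.209), 0, np.float64(1.23), -0.01, np.float64(0.33), 1], [0, np.float64(-0.314), 0, np.float64(1.81), -0.02, np.float64(0.52), 1], [0, np.float64(-0.419), 0, np.float64(2.37), -0.02, np.float64(0.78), 1], [0, np.float64(-0.524), 0, np.float64(2.92), -0.03, np.float64(1.06), 1],
```

Request:
drive_tool([
  [[0,-0.105,0,0.63,-0.01,0.24,1],[0,-0.21,0,1.25,-0.02,0.38,1],[0,-0.315,0,1.85,-0.03,0.58,1],[0,-0.42,0,2.43,-0.04,0.84,1],[0,-0.525,0,2.98,-0.05,1.13,1]],
])

```text
time: 14.82
position: [0.6233, -0.1434, 0.1039]
tcp_rot: [[-0.594, 0.004, -0.804], [0.804, 0.0, -0.594], [-0.002, -1.0, -0.003]]
force: [3.7, 1.1, -2.7]
finger_gap: -0.0
```

```bash
python3 -c "
from h import *
st(); rows(35,.3,-.1)"
```

```text
t 14.82 rad 0.0607 az 37.6 psi+180 36.45819498648359 z 0.1039 Ftool [-1.3  2.7 -3.6] off [-0.12 -0.02  6.07] q [-0.25  0.91  0.79  1.67 -0.79  0.9  -1.64] tilt [-0.002 -1.    -0.003]
[0, np.float64(-0.122), 0, np.float64(0.71), -0.01, np.float64(0.24), 1], [0, np.float64(-0.244), 0, np.float64(1.41), -0.01, np.float64(0.42), 1], [0, np.float64(-0.367), 0, np.float64(2.07), -0.02, np.float64(0.67), 1], [0, np.float64(-0.489), 0, np.float64(2.69), -0.02, np.float64(1.0), 1], [0, np.float64(-0.611), 0, np.float64(3.29), -0.03, np.float64(1.38), 1],
```

Request:
drive_tool([
  [[0,-0.12,0,0.71,0,0.28,1],[0,-0.24,0,1.41,0,0.47,1],[0,-0.36,0,2.07,0,0.72,1],[0,-0.48,0,2.7,0,1.05,1],[0,-0.6,0,3.28,0,1.42,1]],
])

```text
time: 15.23
position: [0.5939, -0.1227, 0.1043]
tcp_rot: [[-0.947, 0.007, -0.321], [0.321, 0.003, -0.947], [-0.006, -1.0, -0.005]]
force: [2.1, 3.7, -0.8]
finger_gap: 0.0
```

```bash
python3 -c "
from h import *
st(); rows(35,.3,-.1)"
```

```text
t 15.23 rad 0.0606 az 72.0 psi+180 71.29553763941786 z 0.1043 Ftool [-0.8  0.8 -4.2] off [-0.08 -0.03  6.06] q [-0.21  0.81  0.63  1.77 -0.67  0.77 -1.14] tilt [-0.006 -1.    -0.005]
[0, np.float64(-0.122), 0, np.float64(0.72), -0.01, np.float64(0.24), 1], [0, np.float64(-0.244), 0, np.float64(1.42), -0.01, np.float64(0.41), 1], [0, np.float64(-0.367), 0, np.float64(2.09), -0.02, np.float64(0.66), 1], [0, np.float64(-0.489), 0, np.float64(2.73), -0.02, np.float64(1.0), 1], [0, np.float64(-0.611), 0, np.float64(3.33), -0.03, np.float64(1.38), 1],
```

Steady at about 4 N; repeating the same stroke.

Request:
drive_tool([
  [[0,-0.12,0,0.71,0,0.28,1],[0,-0.24,0,1.41,0,0.48,1],[0,-0.36,0,2.08,0,0.73,1],[0,-0.48,0,2.71,0,1.06,1],[0,-0.6,0,3.3,0,1.43,1]],
])

```text
time: 15.65
position: [0.5579, -0.1223, 0.1045]
tcp_rot: [[-0.96, 0.007, 0.278], [-0.278, 0.008, -0.96], [-0.009, -1.0, -0.006]]
force: [-0.2, 6.2, 1.4]
finger_gap: -0.0001
```

```bash
python3 -c "
from h import *
st(); rows(35,.35,-.1)"
```

```text
t 15.65 rad 0.0606 az 106.6 psi+180 106.15570131688052 z 0.1045 Ftool [-1.6 -1.3 -6. ] off [-0.04 -0.03  6.06] q [-0.11  0.73  0.45  1.87 -0.51  0.66 -0.63] tilt [-0.009 -1.    -0.006]
[0, np.float64(-0.122), 0, np.float64(0.72), -0.01, np.float64(0.27), 1], [0, np.float64(-0.244), 0, np.float64(1.43), -0.01, np.float64(0.44), 1], [0, np.float64(-0.367), 0, np.float64(2.1), -0.02, np.float64(0.7), 1], [0, np.float64(-0.489), 0, np.float64(2.73), -0.02, np.float64(1.03), 1], [0, np.float64(-0.611), 0, np.float64(3.33), -0.03, np.float64(1.42), 1],
```

Request:
drive_tool([
  [[0,-0.12,0,0.71,0,0.27,1],[0,-0.24,0,1.41,0,0.46,1],[0,-0.36,0,2.08,0,0.71,1],[0,-0.48,0,2.71,0,1.04,1],[0,-0.6,0,3.3,0,1.41,1]],
])

```text
time: 16.07
position: [0.5279, -0.1424, 0.1043]
tcp_rot: [[-0.63, 0.003, 0.777], [-0.777, 0.012, -0.63], [-0.011, -1.0, -0.005]]
force: [-4.4, 4.8, 4.6]
finger_gap: 0.0003
```

```bash
python3 -c "
from h import *
st(); rows(35,.3,-.1)"
```

```text
t 16.07 rad 0.0607 az 141.3 psi+180 140.9714449217135 z 0.1043 Ftool [-1.  -4.6 -6.4] off [-0.03 -0.03  6.07] q [ 0.05  0.68  0.27  1.93 -0.33  0.58 -0.14] tilt [-0.011 -1.    -0.005]
[0, np.float64(-0.122), 0, np.float64(0.73), -0.01, np.float64(0.24), 1], [0, np.float64(-0.244), 0, np.float64(1.44), -0.01, np.float64(0.41), 1], [0, np.float64(-0.367), 0, np.float64(2.12), -0.02, np.float64(0.66), 1], [0, np.float64(-0.489), 0, np.float64(2.76), -0.02, np.float64(1.0), 1], [0, np.float64(-0.611), 0, np.float64(3.37), -0.03, np.float64(1.38), 1],
```

Request:
drive_tool([
  [[0,-0.12,0,0.71,-0.02,0.26,1],[0,-0.24,0,1.41,-0.03,0.44,1],[0,-0.36,0,2.08,-0.04,0.69,1],[0,-0.48,0,2.71,-0.05,1.02,1],[0,-0.6,0,3.3,-0.06,1.39,1]],
])

```text
time: 16.48
position: [0.5146, -0.1763, 0.1046]
tcp_rot: [[-0.075, -0.002, 0.997], [-0.997, 0.014, -0.075], [-0.014, -1.0, -0.004]]
force: [-5.8, 2.7, 2.7]
finger_gap: -0.0001
```

```bash
python3 -c "
from h import *
st(); rows(35,.3,-.1)"
```

```text
t 16.48 rad 0.0607 az 176.2 psi+180 175.68378753810825 z 0.1046 Ftool [-2.3 -2.7 -6. ] off [-0.05 -0.02  6.07] q [ 0.23  0.66  0.09  1.92 -0.13  0.57  0.33] tilt [-0.014 -1.    -0.004]
[0, np.float64(-0.122), 0, np.float64(0.73), -0.01, np.float64(0.24), 1], [0, np.float64(-0.244), 0, np.float64(1.43), -0.01, np.float64(0.41), 1], [0, np.float64(-0.367), 0, np.float64(2.11), -0.02, np.float64(0.67), 1], [0, np.float64(-0.489), 0, np.float64(2.75), -0.02, np.float64(1.0), 1], [0, np.float64(-0.611), 0, np.float64(3.35), -0.03, np.float64(1.38), 1],
```

Request:
drive_tool([
  [[0,-0.12,0,0.71,-0.02,0.26,1],[0,-0.24,0,1.41,-0.03,0.44,1],[0,-0.36,0,2.08,-0.04,0.69,1],[0,-0.48,0,2.71,-0.05,1.02,1],[0,-0.6,0,3.3,-0.06,1.39,1]],
])

```text
time: 16.9
position: [0.5231, -0.2117, 0.1048]
tcp_rot: [[0.505, -0.007, 0.863], [-0.863, 0.013, 0.505], [-0.015, -1.0, 0.0]]
force: [-3.7, 0.3, 1.8]
finger_gap: -0.0004
```

```bash
python3 -c "
from h import *
st(); rows(35,.3,-.1)"
```

```text
t 16.9 rad 0.0607 az -149.0 psi+180 210.3200907135132 z 0.1048 Ftool [-2.1 -1.8 -3. ] off [-0.07  0.    6.07] q [ 0.39  0.68 -0.08  1.86  0.07  0.61  0.8 ] tilt [-0.015 -1.     0.   ]
[0, np.float64(-0.122), 0, np.float64(0.72), -0.01, np.float64(0.25), 1], [0, np.float64(-0.244), 0, np.float64(1.42), -0.01, np.float64(0.42), 1], [0, np.float64(-0.367), 0, np.float64(2.1), -0.02, np.float64(0.67), 1], [0, np.float64(-0.489), 0, np.float64(2.73), -0.02, np.float64(1.01), 1], [0, np.float64(-0.611), 0, np.float64(3.33), -0.03, np.float64(1.39), 1],
```

Force dropped to 3 N; a little more press.

Request:
drive_tool([
  [[0,-0.12,0,0.71,-0.02,0.32,1],[0,-0.24,0,1.41,-0.03,0.5,1],[0,-0.36,0,2.08,-0.04,0.76,1],[0,-0.48,0,2.71,-0.05,1.09,1],[0,-0.6,0,3.3,-0.06,1.46,1]],
])

```text
time: 17.32
position: [0.5503, -0.2357, 0.1051]
tcp_rot: [[0.906, -0.011, 0.424], [-0.424, 0.01, 0.906], [-0.014, -1.0, 0.005]]
force: [-2.3, -2.8, 0.5]
finger_gap: -0.0001
```

```bash
python3 -c "
from h import *
st(); rows(35,.3,-.1)"
```

```text
t 17.32 rad 0.0607 az -114.2 psi+180 244.91093443176862 z 0.1051 Ftool [-0.9 -0.5 -3.5] off [-0.09  0.03  6.07] q [ 0.52  0.73 -0.25  1.76  0.25  0.7   1.27] tilt [-0.014 -1.     0.005]
[0, np.float64(-0.122), 0, np.float64(0.72), -0.01, np.float64(0.24), 1], [0, np.float64(-0.244), 0, np.float64(1.42), -0.01, np.float64(0.41), 1], [0, np.float64(-0.367), 0, np.float64(2.08), -0.02, np.float64(0.67), 1], [0, np.float64(-0.489), 0, np.float64(2.71), -0.02, np.float64(1.0), 1], [0, np.float64(-0.611), 0, np.float64(3.31), -0.03, np.float64(1.38), 1],
```

Request:
drive_tool([
  [[0,-0.12,0,0.71,-0.02,0.32,1],[0,-0.24,0,1.41,-0.03,0.5,1],[0,-0.36,0,2.07,-0.04,0.76,1],[0,-0.48,0,2.7,-0.05,1.09,1],[0,-0.6,0,3.28,-0.06,1.46,1]],
])

```text
time: 17.73
position: [0.5856, -0.2401, 0.1057]
tcp_rot: [[0.986, -0.011, -0.165], [0.165, 0.006, 0.986], [-0.01, -1.0, 0.008]]
force: [-0.1, -4.2, -0.8]
finger_gap: 0.0001
```

```bash
python3 -c "
from h import *
st(); rows(35,.3,-.1);cap('wrist','w8')"
```

```text
t 17.73 rad 0.0606 az -80.2 psi+180 279.4746619409665 z 0.1057 Ftool [-0.8  0.8 -4.1] off [-0.04  0.05  6.06] q [ 0.59  0.79 -0.42  1.65  0.41  0.8   1.73] tilt [-0.01  -1.     0.008]
[0, np.float64(-0.122), 0, np.float64(0.73), -0.01, np.float64(0.23), 1], [0, np.float64(-0.244), 0, np.float64(1.44), -0.01, np.float64(0.39), 1], [0, np.float64(-0.367), 0, np.float64(2.12), -0.02, np.float64(0.65), 1], [0, np.float64(-0.489), 0, np.float64(2.76), -0.02, np.float64(0.98), 1], [0, np.float64(-0.611), 0, np.float64(3.36), -0.03, np.float64(1.37), 1],
```

View pics/w8.png

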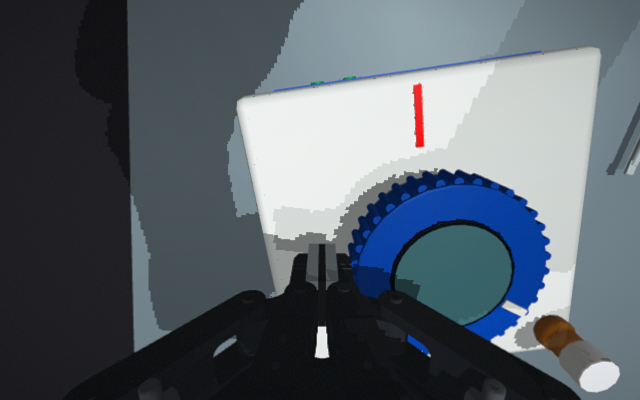

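```bash
python3 -c "
from h import *
mk('wrist',515,309,.124,419,146)"
```

```text
mark [0.0124 0.0365] 0.0385 71.3
line [-0.0532 -0.0174] 0.056 -161.9
```

Request:
drive_tool([
  [[0,-0.12,0,0.72,-0.01,0.31,1],[0,-0.24,0,1.42,-0.01,0.48,1],[0,-0.36,0,2.09,-0.02,0.73,1],[0,-0.48,0,2.73,-0.02,1.06,1],[0,-0.6,0,3.31,-0.03,1.43,1]],
])

```text
time: 18.2
position: [0.6183, -0.2229, 0.1063]
tcp_rot: [[0.716, -0.007, -0.698], [0.698, 0.003, 0.716], [-0.003, -1.0, 0.006]]
force: [1.6, -3.8, -1.1]
finger_gap: 0.0001
```

```bash
python3 -c "
from h import *
st(); rows(25,.3,-.1)"
```

```text
t 18.2 rad 0.0605 az -44.6 psi+180 314.24617839998143 z 0.1063 Ftool [-1.5  1.1 -3.9] off [-0.12  0.04  6.05] q [ 0.63  0.85 -0.57  1.58  0.55  0.89  2.19] tilt [-0.003 -1.     0.006]
[0, np.float64(-0.087), 0, np.float64(0.51), -0.01, np.float64(0.2), 1], [0, np.float64(-0.175), 0, np.float64(1.01), -0.01, np.float64(0.31), 1], [0, np.float64(-0.262), 0, np.float64(1.49), -0.02, np.float64(0.45), 1], [0, np.float64(-0.349), 0, np.float64(1.96), -0.02, np.float64(0.64), 1], [0, np.float64(-0.436), 0, np.float64(2.42), -0.03, np.float64(0.84), 1],
```

Request:
drive_tool([
  [[0,-0.12,0,0.71,-0.01,0.3,1],[0,-0.24,0,1.4,-0.01,0.47,1],[0,-0.36,0,2.06,-0.02,0.72,1],[0,-0.48,0,2.69,-0.02,1.05,1],[0,-0.6,0,3.26,-0.03,1.42,1]],
])

```text
time: 18.62
position: [0.6344, -0.1919, 0.1073]
tcp_rot: [[0.195, -0.0, -0.981], [0.981, 0.0, 0.195], [-0.0, -1.0, 0.0]]
force: [5.9, -1.8, -3.8]
finger_gap: -0.0005
```

```bash
python3 -c "
from h import *
st(); rows(25,.3,-.1)"
```

```text
t 18.62 rad 0.0603 az -11.0 psi+180 348.73221152303734 z 0.1073 Ftool [-0.6  3.8 -6.1] off [-0.03  0.    6.03] q [ 0.64  0.89 -0.72  1.57  0.68  0.95  2.64] tilt [-0. -1.  0.]
[0, np.float64(-0.087), 0, np.float64(0.53), -0.01, np.float64(0.18), 1], [0, np.float64(-0.175), 0, np.float64(1.04), -0.01, np.float64(0.28), 1], [0, np.float64(-0.262), 0, np.float64(1.55), -0.02, np.float64(0.43), 1], [0, np.float64(-0.349), 0, np.float64(2.03), -0.02, np.float64(0.62), 1], [0, np.float64(-0.436), 0, np.float64(2.51), -0.03, np.float64(0.82), 1],
```

Request:
drive_tool([
  [[0,0,0,0,0,-1.2,1],[0,0,0,0,0,-2.2,1],[0,0.05,0,0,-2.5,-2.4,1],[0,0.1,0,0,-5,-2.4,1],[0,0.1,0,0,-5.5,-2.4,1]],
])

```text
time: 19.03
position: [0.6602, -0.1964, 0.1664]
tcp_rot: [[0.296, 0.005, -0.955], [0.955, -0.001, 0.296], [0.001, -1.0, -0.006]]
force: [1.3, 1.1, -0.2]
finger_gap: 0.0003
```

```bash
python3 -c "
from h import *
st();im=cap('wrist','w9');cv2.imwrite('pics/w9c.png',cv2.resize(im[80:280,360:560,::-1],None,fx=3,fy=3,interpolation=cv2.INTER_CUBIC))"
```

```text
t 19.03 rad 0.0865 az -10.7 psi+180 342.75846371427286 z 0.1664 Ftool [ 1.4  0.2 -0.9] off [-0.99 -0.05  8.59] q [ 0.63  0.85 -0.73  1.45  0.61  1.07  2.62] tilt [ 0.001 -1.    -0.006]
```

View pics/w9.png

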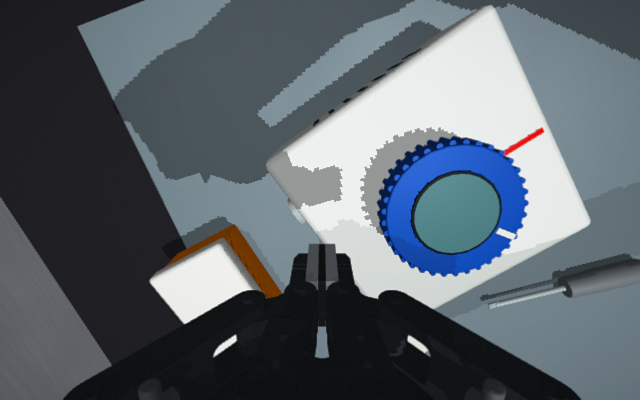

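View pics/w9c.png

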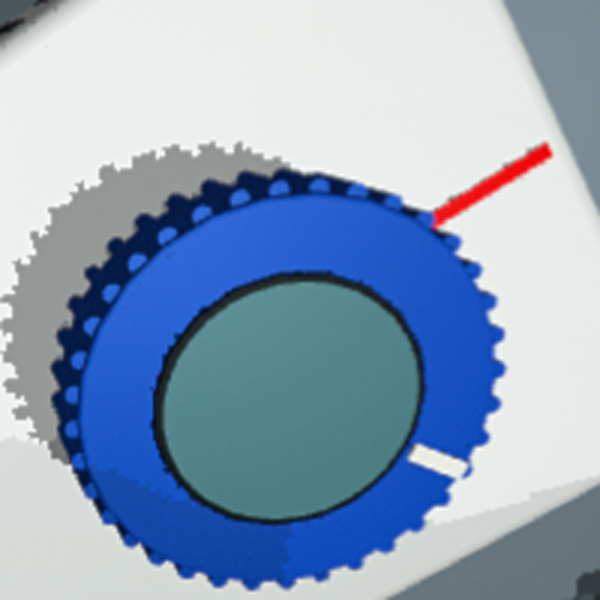

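```bash
python3 -c "
from h import *
mk('wrist',506.3,233.3,.1246,543,129.3);mk('wrist',457,212.3,.1261)
c=manip.calibration('wrist');w=onz(c,457,212.3,.1261)[:2];m=onz(c,506.3,233.3,.1246)[:2]-w;a=onz(c,543,129.3,.085)[:2];b=onz(c,505.7,153.3,.085)[:2]
print(np.degrees(np.arctan2(m[1],m[0])),np.degrees(np.arctan2(*(a-b)[::-1])),np.degrees(np.arctan2(*(a-w)[::-1])))
to(orb(295-180,.085,.14),295-180)"
```

```text
mark [-0.031   0.0224] 0.0383 144.1
line [-0.0851 -0.0272] 0.0893 -162.3
mark [-0.0019 -0.0024] 0.0031 -129.3
139.5155263417142 -160.81775913221645 -163.36906915483536
t 19.08 pos [ 0.6599 -0.1966  0.1659] psi 162.9 q7 [ 0.63  0.85 -0.73  1.45  0.61  1.07  2.62] F [0.  0.  1.2] gap -0.0
rv [0.005 0.836 0.002] shift [-7.25  2.57  2.88]
```

Request:
drive_tool([
  [[0,0.55,0,-4,0,0.5,1],[0,0.55,0,-5,0,0.8,1],[0,0.55,0,-6,0,1.5,1],[0,0.55,0,-7,0,2.2,1],[0,0.55,0,-7.2,0,2.5,1]],
])

```text
time: 19.5
position: [0.6118, -0.2608, 0.1646]
tcp_rot: [[0.757, 0.002, -0.654], [0.654, -0.003, 0.757], [-0.001, -1.0, -0.004]]
force: [-0.3, -0.2, -0.7]
finger_gap: -0.0002
```

```bash
python3 -c "
from h import *
st();to(orb(280-180,.074,.106),280-180)"
```

```text
t 19.5 rad 0.0884 az -65.5 psi+180 310.8385547222338 z 0.1646 Ftool [-0.4  0.7  0. ] off [ 2.49 -0.03  8.48] q [ 0.69  0.78 -0.6   1.53  0.5   0.98  2.23] tilt [-0.001 -1.    -0.004]
t 19.5 pos [ 0.6118 -0.2608  0.1646] psi 130.8 q7 [ 0.69  0.78 -0.6   1.53  0.5   0.98  2.23] F [-0.3 -0.2 -0.7] gap -0.0002
rv [ 0.004  0.538 -0.   ] shift [-1.3   5.85  2.15]
```

Request:
drive_tool([
  [[0,0.54,0,-1.2,0,0,1],[0,0.54,0,-1.2,1.5,0.6,1],[0,0.54,0,-1.3,3.2,1.2,1],[0,0.54,0,-1.3,4.6,1.8,1],[0,0.54,0,-1.3,5.6,2.0,1]],
])

```text
time: 19.92
position: [0.5865, -0.2538, 0.1064]
tcp_rot: [[0.986, -0.002, -0.166], [0.166, -0.003, 0.986], [-0.003, -1.0, -0.002]]
force: [0.0, 0.4, 0.1]
finger_gap: 0.0003
```

```bash
python3 -c "
from h import *
st();to(orb(280-180,.0605,.106),280-180)"
```

```text
t 19.92 rad 0.0742 az -81.2 psi+180 279.53683294433824 z 0.1064 Ftool [ 0.1 -0.1  0.4] off [ 0.1  -0.02  7.42] q [ 0.61  0.79 -0.43  1.65  0.43  0.8   1.73] tilt [-0.003 -1.    -0.002]
t 19.92 pos [ 0.5865 -0.2538  0.1064] psi 99.5 q7 [ 0.61  0.79 -0.43  1.65  0.43  0.8   1.73] F [0.  0.4 0.1] gap 0.0003
rv [ 0.002 -0.008 -0.003] shift [0.15 0.04 1.37]
```

Request:
drive_tool([
  [[0,0,0,0.1,0,0.4,1],[0,0,0,0.1,0,0.8,1],[0,0,0,0.1,0,1.1,1],[0,0,0,0.1,0,1.3,1],[0,0,0,0.1,0,1.45,1]],
])

```text
time: 20.33
position: [0.5857, -0.2402, 0.1072]
tcp_rot: [[0.986, -0.001, -0.166], [0.166, -0.005, 0.986], [-0.001, -1.0, -0.004]]
force: [0.8, -3.3, -0.5]
finger_gap: 0.0
```

```bash
python3 -c "
from h import *
st();rows(25,.3)"
```

```text
t 20.33 rad 0.0607 az -80.0 psi+180 279.56469345375484 z 0.1072 Ftool [ 0.2  0.6 -3.4] off [-0.05 -0.03  6.07] q [ 0.59  0.78 -0.42  1.67  0.43  0.78  1.71] tilt [-0.001 -1.    -0.004]
[0, np.float64(-0.087), 0, np.float64(0.51), -0.01, np.float64(0.21), 1], [0, np.float64(-0.175), 0, np.float64(1.02), -0.01, np.float64(0.32), 1], [0, np.float64(-0.262), 0, np.float64(1.5), -0.02, np.float64(0.46), 1], [0, np.float64(-0.349), 0, np.float64(1.98), -0.02, np.float64(0.64), 1], [0, np.float64(-0.436), 0, np.float64(2.44), -0.03, np.float64(0.84), 1],
```

Request:
drive_tool([
  [[0,-0.09,0,0.52,-0.01,0.26,1],[0,-0.18,0,1.04,-0.01,0.37,1],[0,-0.27,0,1.54,-0.02,0.52,1],[0,-0.36,0,2.04,-0.02,0.71,1],[0,-0.45,0,2.51,-0.03,0.92,1]],
])

```text
time: 20.75
position: [0.6097, -0.2302, 0.1078]
tcp_rot: [[0.814, 0.001, -0.581], [0.581, -0.009, 0.814], [-0.004, -1.0, -0.008]]
force: [3.2, -5.4, -3.6]
finger_gap: -0.0003
```

```bash
python3 -c "
from h import *
st();rows(22,.3)"
```

```text
t 20.75 rad 0.0606 az -55.3 psi+180 305.49247791592063 z 0.1078 Ftool [-0.5  3.6 -6.2] off [ 0.08 -0.05  6.06] q [ 0.62  0.83 -0.54  1.61  0.54  0.85  2.05] tilt [-0.004 -1.    -0.008]
[0, np.float64(-0.077), 0, np.float64(0.45), -0.01, np.float64(0.19), 1], [0, np.float64(-0.154), 0, np.float64(0.9), -0.01, np.float64(0.26), 1], [0, np.float64(-0.23), 0, np.float64(1.33), -0.02, np.float64(0.37), 1], [0, np.float64(-0.307), 0, np.float64(1.75), -0.02, np.float64(0.51), 1], [0, np.float64(-0.384), 0, np.float64(2.17), -0.03, np.float64(0.66), 1],
```

Request:
drive_tool([
  [[0,-0.08,0,0.47,0.01,0.2,1],[0,-0.16,0,0.94,0.01,0.28,1],[0,-0.23,0,1.36,0.01,0.38,1],[0,-0.3,0,1.77,0.01,0.51,1],[0,-0.37,0,2.15,0.01,0.65,1]],
])

```text
time: 21.17
position: [0.6251, -0.2148, 0.1085]
tcp_rot: [[0.547, 0.005, -0.837], [0.837, -0.012, 0.547], [-0.007, -1.0, -0.011]]
force: [3.9, -3.6, -1.5]
finger_gap: 0.0001
```

```bash
python3 -c "
from h import *
st();im=cap('wrist','w10');cv2.imwrite('pics/w10c.png',cv2.resize(im[130:330,380:620,::-1],None,fx=3,fy=3,interpolation=cv2.INTER_CUBIC))"
```

```text
t 21.17 rad 0.0607 az -34.6 psi+180 326.8119230898772 z 0.1085 Ftool [-0.9  1.5 -5.2] off [ 0.15 -0.07  6.06] q [ 0.64  0.86 -0.63  1.59  0.62  0.9   2.34] tilt [-0.007 -1.    -0.011]
```

View pics/w10c.png

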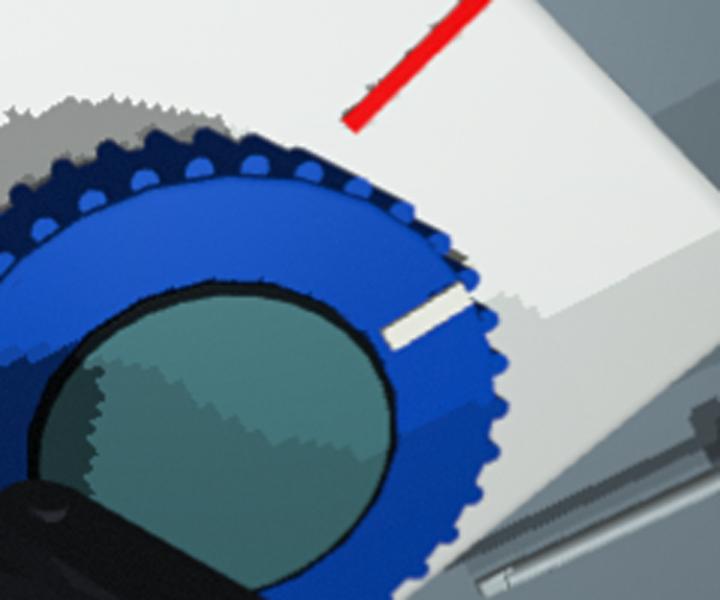

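```bash
python3 -c "
from h import *
mk('wrist',522.7,235.7,.125,497.3,171.3);mk('wrist',535,228,.125,540,131.5);mk('wrist',510.3,243.7,.125)
c=manip.calibration('wrist')
for a in (180,185,190,195,197.5): 
  r=np.radians(a);print(a,np.round(proj(c,[C0[0]+.047*np.cos(r),C0[1]+.047*np.sin(r),.125]),1),np.round(proj(c,[C0[0]+.037*np.cos(r),C0[1]+.037*np.sin(r),.125]),1))
rows(10,.2)"
```

```text
mark [-0.0381 -0.0023] 0.0381 -176.6
line [-0.0548 -0.0161] 0.0571 -163.6
mark [-0.0441 -0.0029] 0.0442 -176.3
line [-0.0824 -0.024 ] 0.0859 -163.8
mark [-0.0319 -0.0015] 0.0319 -177.2
180 [543.6 229.7] [522.3 240.8]
185 [539.9 222.7] [519.3 235.4]
190 [535.4 216.1] [515.7 230.3]
195 [530.1 209.9] [511.5 225.6]
197.5 [527.2 207. ] [509.2 223.4]
[0, np.float64(-0.035), 0, np.float64(0.21), -0.01, np.float64(0.1), 1], [0, np.float64(-0.07), 0, np.float64(0.41), -0.01, np.float64(0.13), 1], [0, np.float64(-0.105), 0, np.float64(0.62), -0.02, np.float64(0.17), 1], [0, np.float64(-0.14), 0, np.float64(0.82), -0.02, np.float64(0.21), 1], [0, np.float64(-0.175), 0, np.float64(1.02), -0.03, np.float64(0.25), 1],
```

Request:
drive_tool([
  [[0,-0.03,0,0.18,0,0.15,1],[0,-0.06,0,0.36,0,0.18,1],[0,-0.1,0,0.6,0,0.22,1],[0,-0.14,0,0.82,0,0.27,1],[0,-0.17,0,1.0,0,0.3,1]],
])

```text
time: 21.63
position: [0.6305, -0.2048, 0.1093]
tcp_rot: [[0.394, 0.01, -0.919], [0.919, -0.012, 0.394], [-0.007, -1.0, -0.014]]
force: [4.8, -3.7, -1.1]
finger_gap: 0.0001
```

```bash
python3 -c "
from h import *
st();im=cap('wrist','w11');cv2.imwrite('pics/w11c.png',cv2.resize(im[130:330,380:620,::-1],None,fx=3,fy=3,interpolation=cv2.INTER_CUBIC));cap('side','s11');ringc('t11')"
```

```text
t 21.63 rad 0.0605 az -23.8 psi+180 336.8135767444671 z 0.1093 Ftool [-1.5  1.2 -5.8] off [ 0.07 -0.09  6.05] q [ 0.64  0.87 -0.68  1.58  0.66  0.92  2.47] tilt [-0.007 -1.    -0.014]
```

View pics/w11c.png

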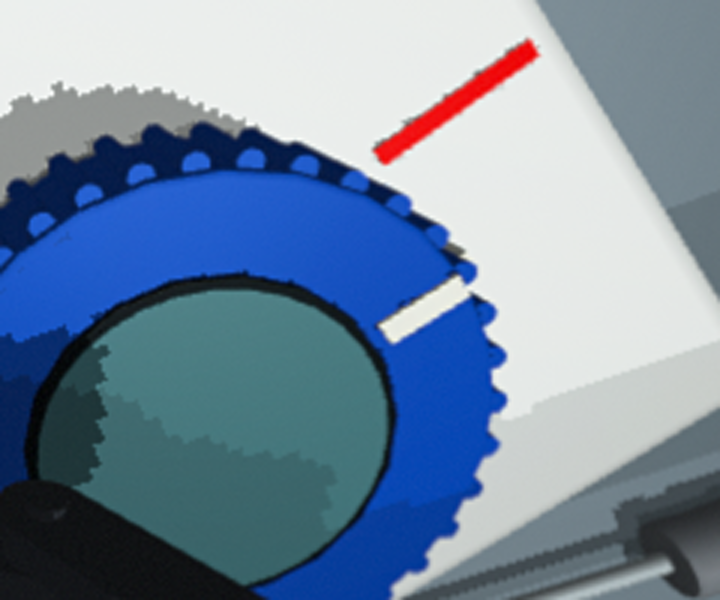

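View pics/t11c.png

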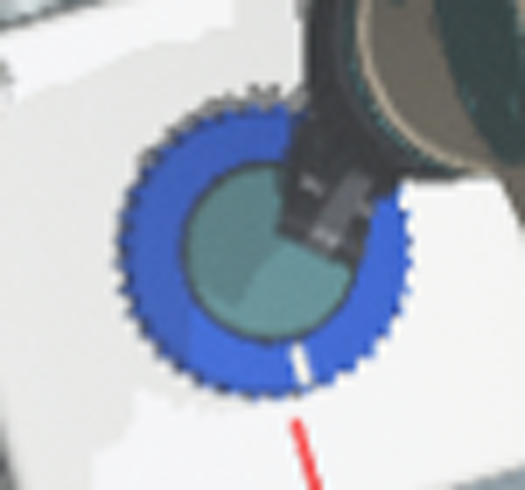

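View pics/s11.png

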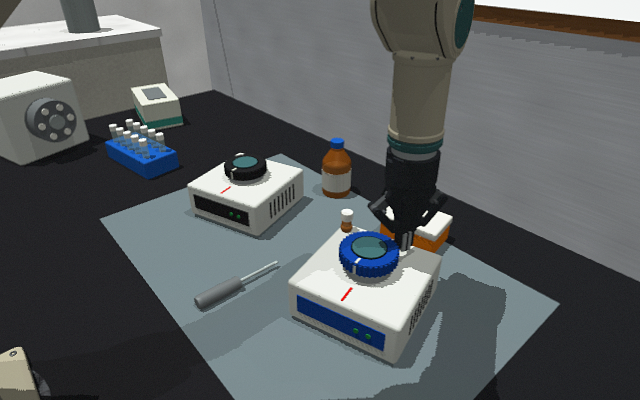

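```bash
python3 - <<'E'
from h import *
c=manip.calibration('top')
f=lambda u,v,z:onz(c,375+(u+.5)/7-.5,185+(v+.5)/7-.5,z)[:2]
w=f(270,252,.1265);m=f(297,347,.125);n=f(307,382,.125);l=f(296,421,.085);k=f(315,482,.085)
A=lambda d:np.degrees(np.arctan2(d[1],d[0]))
print('w',w,'mark rel w',A(m-w),A(n-w),'rel C0',A(m-C0),A(n-C0),'dir',A(n-m)); print('line',A(l-w),A(k-w),A(l-C0),A(k-C0),A(k-l))
E
python3 -c "
from h import *
f=lambda u,v:(380+u/3,130+v/3)
mk('wrist',*f(424,309),.125,*f(379,158));mk('wrist',*f(464,285),.125,*f(535,46))
c=manip.calibration('wrist')
a=onz(c,*f(386,335),.125);b=onz(c,*f(464,285),.125);l=onz(c,*f(379,158),.085);k=onz(c,*f(535,46),.085)
A=lambda d:np.degrees(np.arctan2(d[1],d[0]))
print(A(b-a),A(k-l))"
python3 - <<'E'
import cv2
for n in('s0','s11'):
    im=cv2.imread(f'pics/{n}.png'); cv2.imwrite(f'pics/{n}d.png',cv2.resize(im[220:310,320:420],None,fx=5,fy=5,interpolation=cv2.INTER_CUBIC))
E
```

```text
w [ 0.57398971 -0.1815681 ] mark rel w -162.9321288213011 -163.04995409083622 rel C0 -161.60718092992013 -162.06508035434942 dir -163.37043223312756
line -162.02246319680046 -161.99819891732008 -161.3028147412026 -161.46878137862456 -161.93219774215933
mark [-0.0371 -0.0095] 0.0383 -165.7
line [-0.0546 -0.0162] 0.0569 -163.5
mark [-0.0434 -0.011 ] 0.0448 -165.8
line [-0.085  -0.0258] 0.0889 -163.1
-163.9196505349623 -162.4264278771972
```

View pics/s11d.png

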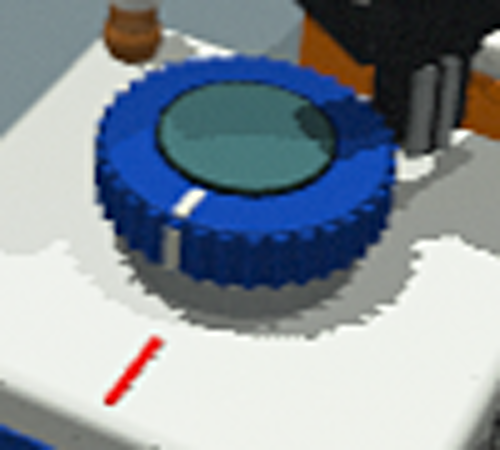

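View pics/s0d.png

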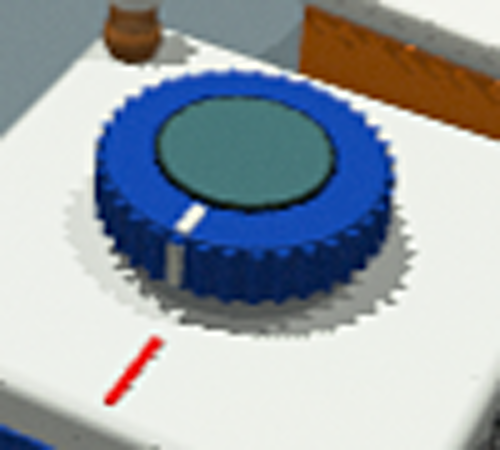

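Request:
drive_tool([
  [[0,-0.01,0,0.06,0,0.13,1],[0,-0.02,0,0.12,0,0.15,1],[0,-0.028,0,0.17,0,0.16,1],[0,-0.028,0,0.18,0,0.16,1],[0,-0.028,0,0.18,0,0.16,1]],
])

```text
time: 22.2
position: [0.6313, -0.2028, 0.1098]
tcp_rot: [[0.37, 0.014, -0.929], [0.929, -0.012, 0.369], [-0.006, -1.0, -0.017]]
force: [4.8, -2.5, -2.2]
finger_gap: 0.0001
```

```bash
python3 -c "
from h import *
st()"
```

```text
t 22.2 rad 0.0604 az -21.8 psi+180 338.3166131520155 z 0.1098 Ftool [-0.6  2.3 -5.4] off [ 0.01 -0.1   6.04] q [ 0.64  0.87 -0.68  1.59  0.67  0.91  2.48] tilt [-0.006 -1.    -0.017]
```

Request:
drive_tool([
  [[0,0,0,0,0,-1,1],[0,0,0,0,0,-2.2,1],[0,0,0,0,-1,-3.5,1],[0,0,0,0,-4,-5,1],[0,0,0,0,-7,-6,1]],
])

```text
time: 22.62
position: [0.685, -0.2235, 0.18]
tcp_rot: [[0.369, 0.009, -0.929], [0.929, -0.01, 0.369], [-0.006, -1.0, -0.012]]
force: [0.5, -0.5, -0.2]
finger_gap: -0.0
```

```bash
python3 -c "
from h import *
st();im=cap('wrist','w12');cap('side','s12');ringc('t12')
s=cv2.imread('pics/s12.png');cv2.imwrite('pics/s12d.png',cv2.resize(s[220:310,320:420],None,fx=5,fy=5,interpolation=cv2.INTER_CUBIC))"
```

```text
t 22.62 rad 0.118 az -21.4 psi+180 338.3521826601127 z 0.18 Ftool [-0.3  0.2 -0.7] off [-0.05 -0.14 11.79] q [ 0.63  0.87 -0.72  1.34  0.6   1.14  2.6 ] tilt [-0.006 -1.    -0.012]
```

View pics/w12.png

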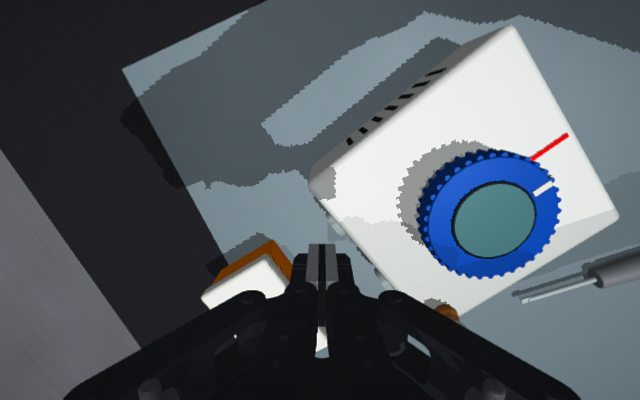

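View pics/t12c.png

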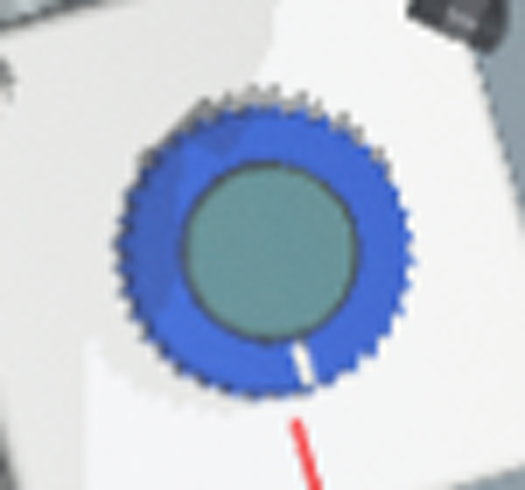

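View pics/s12d.png

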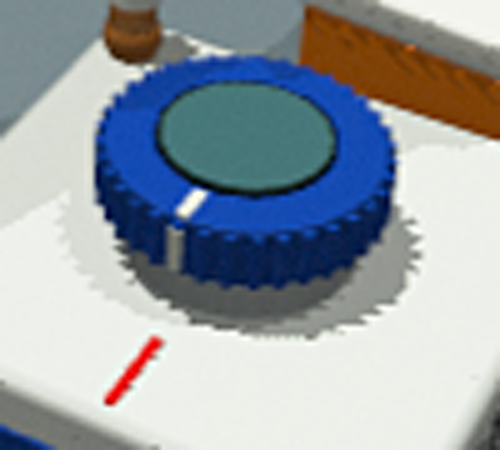

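Run:
```python
from h import *
def cen(f,box):
    im=cv2.imread(f).astype(float); x0,x1,y0,y1=box
    s=cv2.resize(im[y0:y1,x0:x1],None,fx=8,fy=8,interpolation=cv2.INTER_CUBIC)
    R=s[:,:,2]; m=(R>140).astype(np.uint8); n,l,st_,c=cv2.connectedComponentsWithStats(m)
    return [((x0+(c[i][0]+.5)/8-.5).round(2),(y0+(c[i][1]+.5)/8-.5).round(2),st_[i][4]) for i in range(1,n) if 100<st_[i][4]<2500]
c=manip.calibration('side')
print('side0',cen('pics/s0.png',(345,372,252,282)));print('side12',cen('pics/s12.png',(345,372,248,279)))
t=manip.calibration('top')
# full res top saved as t12
print('top0',cen('pics/t0.png',(408,425,230,244)));print('top12',cen('pics/t12.png',(408,425,230,244)))
for nm,cc in(('side',c),('top',t)):
  for z,a in((.119,197.5),(.125,197.5),(.125,194.5),(.125,200.5)):
    r=np.radians(a); print(nm,z,a,np.round(proj(cc,[C0[0]+.042*np.cos(r),C0[1]+.042*np.sin(r),z]),2))
```

```text
side0 [(np.float64(357.69), np.float64(263.24), np.int32(1090)), (np.float64(345.38), np.float64(274.07), np.int32(160)), (np.float64(347.3), np.float64(279.13), np.int32(1850))]
side12 [(np.float64(357.81), np.float64(260.14), np.int32(1133)), (np.float64(346.3), np.float64(276.5), np.int32(1030))]
top0 []
top12 []
side 0.119 197.5 [356.   264.43]
side 0.125 197.5 [356.18 261.36]
side 0.125 194.5 [354.88 260.84]
side 0.125 200.5 [357.51 261.83]
top 0.119 197.5 [417.39 238.09]
top 0.125 197.5 [417.96 238.12]
top 0.125 194.5 [417.02 238.38]
top 0.125 200.5 [418.89 237.81]
```

Run:
```python
from h import *
a=cv2.imread('pics/s0.png');b=cv2.imread('pics/s12.png')
for n,(x0,x1,y0,y1) in dict(vial=(338,358,205,235),driver=(190,282,255,312),ringb=(220,270,150,185),reagent=(318,356,135,200)).items():
    A=a[y0:y1,x0:x1];B=b[y0-4:y1+4,x0-4:x1+4]; r=cv2.matchTemplate(B,A,cv2.TM_CCOEFF_NORMED);_,m,_,p=cv2.minMaxLoc(r);print(n,round(m,3),p)
print(manip.get_obs()['force'].round(1)); print(manip.job_done())
```

```text
vial 0.89 (4, 4)
driver 0.931 (4, 4)
ringb 0.999 (4, 4)
reagent 0.998 (4, 4)
[-1.   0.4 -0.4]
the job is handed in; nothing more can be done
None
```

I rolled the blue ring anticlockwise by two full turns with the outside of the closed fingertip. It took three strokes pressing about 2–7.5 N, with the finger lifted well clear between strokes. I then backed straight off and raised the gripper to about 18 cm, and handed the job in at about 23 s.

**Ring position:** In the last side picture, the white mark sits where an exact two-turn finish would put it, to about 0.2°. The ring has also risen by about the 6 mm expected.

**Checks that disagreed:** Before the final nudge of about 2°, the cameras disagreed on how far the mark still had to go. The wrist and side views gave about 1.5–2.3° and the top view about 0.5–1°. I finished by the side view. My attempt to measure the last top picture numerically failed; by eye, it shows the mark in line with the red index line.

**Surroundings:** The vial, screwdriver, black ring and reagent bottle all matched their starting places with no shift. The vial and screwdriver matches were weaker (0.89 and 0.93), probably because the shadows changed. I did not run this check on the tipbox.

**Contact:** I saw no sign of the glass window being touched. The force readings I took stayed under 10 N, and the last one before hand-in (about 1 N) was at the sensor's noise level.

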